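Ready the instrument steriliser and open its water valve

TASK

Get the steriliser ready: move the steel instrument cassette out of its white holder and stand it upright on the floor of the open slot at the front of the steriliser bath, setting it down without letting it drop, then lower the blue lid fully shut. After that open the water valve: crank its red handwheel anticlockwise until you feel the stop, then turn it back a quarter turn and let go. Leave the dropper bottles and the tape roll where they stand.

Things in the scene. Friction and masses are not known exactly. Their poses are not given: they have to be found in the camera images.
- cassette: Closed steel instrument cassette with a green top label, 62 (own x) x 40 (own y) x 48 (z) mm, 0.13 to 0.25 kg. Origin: centre of its underside. Starts in the holder, axes along the holder's: there only its long faces (40 mm apart, facing own y) can be gripped; in the bath slot only its ends (62 mm apart, facing own x). So it has to be put down on the way and taken again.
- holder: Fixed white plastic holder, 84 (own x) x 60 (own y) mm. Origin: centre of its underside. Floor 5 mm thick; two end walls at own x = +-36 to +-42 mm, 60 mm high over the bench; low sills at own y = +-25 to +-30 mm, 14 mm high over the bench. Open above.
- bath: Fixed steriliser bath, open aluminium box 127 (own x) x 170 (own y) x 70 (z) mm, walls and floor 5 mm. Origin: centre of underside; front (panel) faces own -x, lid hinges on the +x rim. A full-height partition leaves a free front slot (own x -58.5 to -2.5 mm, middle -30.5; own y -80 to 80) for the cassette, long side along own y; the dark heater fills the rear slot.
- bath_lid (a joint): Blue lid of the bath, hinge angle in rad: 0 shut, grows as it opens (start 1.45 to 1.8, standing about upright at the far rim). 127 mm deep from hinge to free edge, 170 mm wide, 8 mm thick, 0.2 kg. Its stiff hinge keeps it where it is left; it takes 1 to 3 N at the free edge to push it down.
- bath_lid_hinge (a point): Middle of the lid's hinge line, on top of the bath's +x rim (70 mm over the bench); the line runs along the bath's own y. The point turns with the lid: its -x axis points from the hinge to the lid's free edge (over the bath when shut, up when open), its z out of the lid's outer face; the lid's inner face lies in its x-y plane.
- bath_lid_handle (a point): Tip of the white knob on the lid's outer face, 97 mm from the hinge line and 35 mm out from the lid's outer face. With the lid open the knob points away from the bath's front.
- valve_axis (a point): Fixed point on the upright axis of the water valve (brass body, red three-spoked handwheel of 45 mm radius to the middle of the rim, rim top 101 mm over the bench), 130 mm over the bench. A short outlet pipe under the wheel, below 50 mm, reaches 80 mm out to one side.
- valve_grip (a point): Grip point of the yellow upright crank handle on the wheel's rim, 45 mm from the axis, 129 mm over the bench. The handle is a round sleeve 18 mm thick that spins freely on its pin, from 102 to 147 mm over the bench; the wheel's hub ends 103 mm over the bench. It travels in a level circle about the valve's axis.
- valve_wheel (a joint): Turn of the handwheel in rad: grows anticlockwise seen from above, the opening way. Starts between 2.5 and 6; the open stop, hard, is at 13.0, so there are 1.1 to 1.7 turns to go. Turning takes about 2 N at the handle. It stays where it is left.
- dropper_clear: Bystander: grey-white dropper bottle, 27 mm across, 78 mm tall, origin at the centre of its foot. Loose.
- dropper_blue: Bystander: blue dropper bottle, 27 mm across, 78 mm tall, origin at the centre of its foot. Loose.
- dropper_yellow: Bystander: yellow dropper bottle, 27 mm across, 78 mm tall, origin at the centre of its foot. Loose.
- tape_roll: Bystander: tan tape roll lying flat, 48 mm across, 25 mm tall, origin at the centre of its underside. Loose.
Mind the look-alikes: they are no part of the job. What is shaped like the cassette but purple or yellow is not meant.

How it is judged (in metres and radians):
On the way, in this order (a step that is already met when the one before it is completed fails the run):
1. the cassette stands on the floor of the bath's front slot and the fingers have let go of it (x of cassette in the frame of bath between -0.0415 and -0.0195 m and y of cassette in the frame of bath between -0.055 and 0.055 m and z of cassette in the frame of bath below 0.011 m and angle between cassette's own z axis and vertical below 0.12 rad and contact force between cassette and the fingers below 0.1 N and linear speed of cassette below 0.03 m/s), for 0.2 s.
2. the lid is fully shut (within 0.05 rad) (value of joint bath_lid below 0.05 rad), for 0.2 s.
3. the handwheel is at its open stop (within 0.12 rad) (value of joint valve_wheel above 12.88 rad), for 0.05 s.
At the end, for the whole second after the job is handed in: The cassette stands upright (within 0.12 rad) on the floor of the bath's front slot, within 11 mm of the slot's middle across it and 55 mm along it; the lid is shut within 0.05 rad; the handwheel rests a quarter turn (1.57 rad, give or take 0.35) back from its open stop (x of cassette in the frame of bath between -0.0415 and -0.0195 m and y of cassette in the frame of bath between -0.055 and 0.055 m and z of cassette in the frame of bath below 0.011 m and angle between cassette's own z axis and vertical below 0.12 rad and value of joint bath_lid below 0.05 rad and value of joint valve_wheel between 11.079 and 11.779 rad and velocity of joint valve_wheel between -0.05 and 0.05 rad/s); the robot touches nothing.
It fails at once if the cassette is let fall: it drops freely by more than about 10 mm (moves faster than 0.45 m/s with no finger on it) (contact force between cassette and the fingers below 0.05 N and linear speed of cassette above 0.45 m/s).
It fails at once if a dropper bottle or the tape roll is shifted by more than 40 mm or knocked over (tilted over 0.6 rad) (distance of any of dropper_clear, dropper_blue, dropper_yellow, tape_roll from where it was at the start of the episode above 0.04 m or angle between any of dropper_clear, dropper_blue, dropper_yellow, tape_roll's own z axis and vertical above 0.6 rad).
It also fails if it takes over 72 s, if anything falls off the work surface, if the arm or the gripper's body presses on something with over 40 N, if the wrist force passes 120 N, or if a joint passes its speed limit or range.

ROBOT

A 6-joint arm with a two-finger parallel gripper is mounted at the origin on the work surface. World frame = base frame: x ahead of the robot, y to its left, z up, the work surface at z = 0. Lengths are in mm, angles in rad, forces in N, time in s.
With the tool pointing down it reaches from about 275 to 1000 mm from the base axis. Payload 8.4 kg.
Tool frame: the origin (TCP) lies midway between the tips of the shut fingers; the grasp point (between the pads) lies 19 mm behind it (r.tcp_to_grasp is the distance from the TCP to the grasp point, in mm); z points along the fingers, x is the direction in which the jaws open and shut, and the axes are right-handed (so a half turn about z gives the same grasp; the last joint's range is limited). The gripper opens to 85 mm and grips with 20 to 120 N. Pads are 22 mm wide; open, the fingers measure 114 mm over their backs; the gripper's body (76 mm by 85 mm) begins 54 mm behind the grasp point. The pads swing forward as they close: fully open they stand 13 mm farther back than shut.
Start: joints at [-0.002, 0.353, 1.633, -0, 1.155, -0.002], TCP at [625.002, -0, 231.281] pointing down, gripper open.
Joint ranges: [-2.63, 2.63], [-0.92, 2.1], [0.06, 2.66], [-1.3, 4.44], [0, 2.69], [-3.02, 3.02]. Speed limits (rad/s): [2.22, 2.22, 2.79, 3.14, 3.14, 3.14].

INTERFACE

Orientations are given as a unit quaternion [w, x, y, z].
In Python, from cell import status, optics, r gives the robot as it stands.
- The arm moves only by the tool play_rows, never from a script. Its arguments are lists of equal length, an entry for each row: "travel": the shift along the tool's x, y, z in mm, a list of three; "spin": the turn about the tool's z in rad. In form: {"travel": [[tx, ty, tz], ...], "spin": [spin, ...]}. A call has 1 to 20 rows; each row shifts and turns the commanded pose from where the row before left it, along the tool's axes as they then stand; what a row does not reach is not made up. A row lasts 1/12 s, in which the tool goes at most 41.7 mm and 7.16 degrees, less where a joint would pass 70% of its speed; a pose out of reach is approached as far as the arm can. A call is refused whole if a number of a shift passes 41.7 or a number of a turn 0.125, either way. A call with a gripper value outside its range is refused whole. "gripper" is the closure in counts, from 0 (fully open) to 255 (shut), set as the call begins (left out, the last holds). The fingers move at their own pace and stop on an object; "force" is the grip in N (left out, the last holds). Time passes only in rows, so rows that do not move let the fingers close. It gives the time, the measured TCP pose, the force and the opening at its end, in the units of the state.
- status.observe(): the state, without advancing time (a new reading comes with each control period).
- optics.camera(name): name is "scene" or "side" or "wrist"; returns a dict with "color" (400x640x3 uint8, blue, green, red), "depth" (400x640 float32, mm along the optical axis (not along the pixel's ray), 0 where there is no reading), "fx", "fy", "cx", "cy" (pixels), "dist" ([k1, k2, p1, p2, k3] as OpenCV has them; the pictures are not rectified), "position" and "attitude" of the camera in the world. Camera axes: x right, y down, z forward; pixel columns grow to the right and rows downward; lengths in mm; the calibration is good to about 2 mm. A picture is of the moment at which its call begins.
- r.close_job(): hands the job in, once; it reports no verdict.
The state is a dict: "clock": time; "joint_pos": joint angles; "joint_vel": joint speeds; "joint_efforts": joint torques, N m; "tcp_pos": TCP position; "tcp_rot": TCP orientation; "force": force on the tool from outside, world axes, zero at the start; "moment": the same for the moment, N m; "width": finger opening in mm.
Only numpy, scipy, OpenCV 4.12 (cv2) and the standard library are available. Lean on these libraries where they do the work, as an engineer would, in place of code of your own. Each camera call takes 0.05 s, during which the arm holds its last target.

## Working session

There is one attempt and no reset: what is moved stays moved. The work goes in short steps, Python scripts to look and compute and a tool call to move; the robot and the scene stay as the last step left them, time stands still between calls to the robot, and variables do not carry over. Pictures are saved under pics/ and viewed, and the job is handed in when it is done.

Besides the shell and the picture viewer there is one more tool, called after "Emit:" in YAML: its name, and indented under it one key for each argument. play_rows: Moves the arm, as the interface text tells. Its arguments: {"type":"object","properties":{"travel":{"type":"array","items":{"type":"array","items":{"type":"number"}}},"spin":{"type":"array","items":{"type":"number"}},"gripper":{"type":"number"},"force":{"type":"number"}},"required":["travel","spin"]}

```bash
ls; mkdir -p pics; python3 - <<'E'
from cell import status, optics, r
import cv2, pickle
print(status.observe())
for n in ["scene","side","wrist"]:
    c=optics.camera(n); cv2.imwrite(f"pics/{n}0.png",c["color"]); pickle.dump(c,open(f"{n}0.pkl","wb"))
    print(n,{k:v for k,v in c.items() if k not in("color","depth")})
E
```

```text
pics
{'clock': 0.0, 'joint_pos': array([-2.42197633e-03,  3.53639878e-01,  1.63411799e+00,  5.65509604e-06,
        1.15518052e+00, -2.41642469e-03]), 'joint_vel': array([-0.00103107,  0.00012413,  0.00069084, -0.00038236,  0.00049456,
       -0.00068616]), 'joint_efforts': array([-2.03471049e-03, -6.05236173e+01, -3.42063046e+01, -2.62302356e-04,
        9.48130677e-03,  3.61521288e-06]), 'tcp_pos': array([ 6.24540642e+02, -1.08481915e-02,  2.30573742e+02]), 'tcp_rot': array([-4.21386024e-06,  9.99999774e-01, -3.91919336e-06, -6.72860904e-04]), 'force': array([-0.08142598, -0.15035774,  0.52347917]), 'moment': array([ 0.00636821, -0.00210193, -0.02292718]), 'width': 85.6279385166092}
scene {'fx': 434.4266776728042, 'fy': 434.4266776728042, 'cx': 307.3675284885472, 'cy': 196.27503349766002, 'dist': array([0.00873769, 0.        , 0.        , 0.        , 0.        ]), 'position': array([1347.05326848,  361.12417853,  758.79111442]), 'attitude': array([-0.24492959,  0.51283512,  0.73343621, -0.37293561])}
side {'fx': 445.6685570994313, 'fy': 445.6685570994313, 'cx': 326.13514742288515, 'cy': 205.03627785219686, 'dist': array([-0.07765769,  0.        ,  0.        ,  0.        ,  0.        ]), 'position': array([ 244.79927963, -862.01353948,  780.65690288]), 'attitude': array([-0.44302205,  0.8858861 , -0.11865133,  0.06970756])}
wrist {'fx': 293.435408638313, 'fy': 293.435408638313, 'cx': 316.2360312457865, 'cy': 204.7846101649027, 'dist': array([0.00277332, 0.        , 0.        , 0.        , 0.        ]), 'position': array([624.59804794,  73.44610107, 373.41703037]), 'attitude': array([ 1.45955160e-01,  9.89291043e-01,  5.62738132e-05, -5.66148022e-04])}
```

View pics/scene0.png

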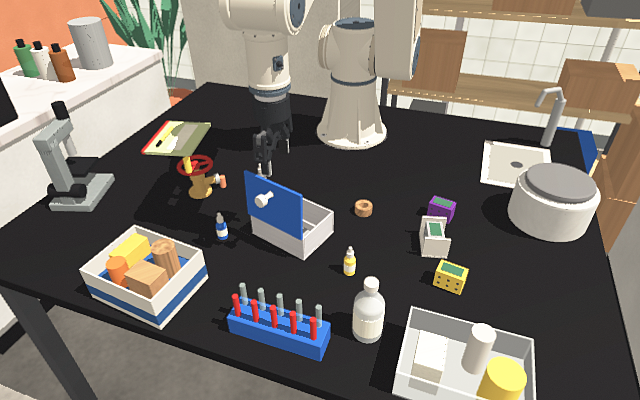

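View pics/side0.png

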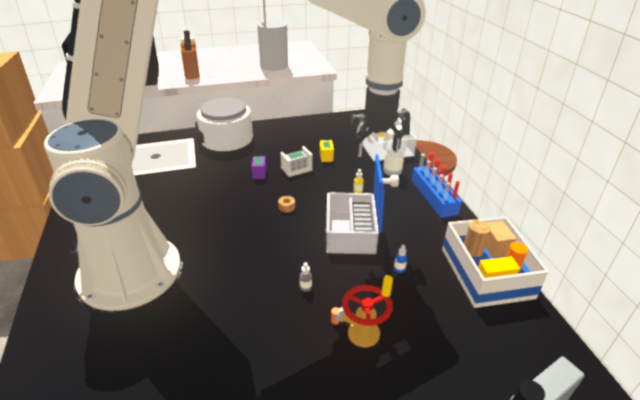

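View pics/wrist0.png

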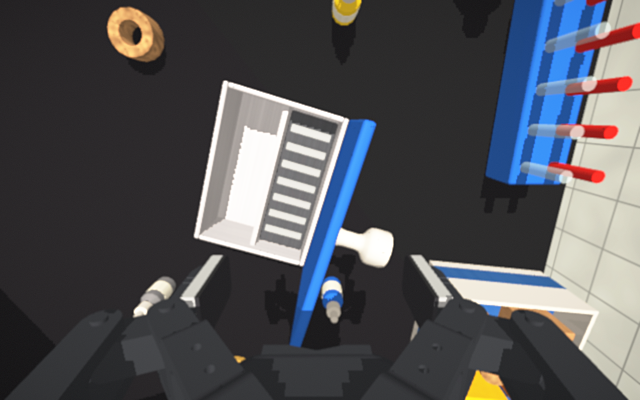

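The cassette (green top) sits in the white holder at scene (435,235) / side (296,162). The bath is at scene (290,220) with its lid up, and the valve is at scene (197,175) with a yellow handle. The purple and yellow look-alikes are nearby. Next I'll measure them.

```bash
cat > h.py <<'E'
import numpy as np, cv2, pickle
from scipy.spatial.transform import Rotation as R
def rot(q): return R.from_quat([q[1],q[2],q[3],q[0]]).as_matrix()
def rays(c,uv):
    K=np.array([[c['fx'],0,c['cx']],[0,c['fy'],c['cy']],[0,0,1.]])
    p=cv2.undistortPoints(np.asarray(uv,float).reshape(-1,1,2),K,np.asarray(c['dist'],float)).reshape(-1,2)
    return np.c_[p,np.ones(len(p))]
def cloud(c):
    H,W=c['depth'].shape
    v,u=np.mgrid[:H,:W]
    d=rays(c,np.c_[u.ravel(),v.ravel()])
    return ((d*c['depth'].reshape(-1,1))@rot(c['attitude']).T+c['position']).reshape(H,W,3)
def toplane(c,uv,z):
    d=rays(c,uv)@rot(c['attitude']).T
    t=(z-c['position'][2])/d[:,2]
    return c['position']+d*t[:,None]
def project(c,P):
    K=np.array([[c['fx'],0,c['cx']],[0,c['fy'],c['cy']],[0,0,1.]])
    Rc=rot(c['attitude']).T
    return cv2.projectPoints(np.atleast_2d(np.asarray(P,float)),cv2.Rodrigues(Rc)[0],-Rc@c['position'],K,np.asarray(c['dist'],float))[0].reshape(-1,2)
def load(n): return pickle.load(open(n+'.pkl','rb'))
def grab(n,tag):
    from cell import optics
    c=optics.camera(n); pickle.dump(c,open(f'{n}{tag}.pkl','wb')); return c
def crop(c,u0,v0,u1,v1,f,name): cv2.imwrite('pics/'+name,cv2.resize(c['color'][v0:v1,u0:u1],None,fx=f,fy=f,interpolation=cv2.INTER_CUBIC))
E
python3 - <<'E'
from h import *
a,b,w=load('scene0'),load('side0'),load('wrist0')
crop(a,230,170,480,320,3.1,'a1.png'); crop(b,230,120,430,370,2.4,'b1.png')
for n,c in (('scene',a),('side',b)):
    P=cloud(c); hsv=cv2.cvtColor(c['color'],cv2.COLOR_BGR2HSV).astype(int)
    H,S,V=hsv[...,0],hsv[...,1],hsv[...,2]; Z=P[...,2]
    reg=(c['depth']>0)&(P[...,0]>200)&(P[...,0]<1000)&(abs(P[...,1])<500)&(Z>-5)&(Z<300)
    def rep(name,m):
        m=m&reg
        k,l,s,ce=cv2.connectedComponentsWithStats(m.astype(np.uint8))
        for i in range(1,k):
            if s[i,4]>15:
                q=P[l==i]; print(n,name,s[i].tolist(),np.median(q,0).round(1),'lo',np.percentile(q,3,0).round(),'hi',np.percentile(q,97,0).round())
    rep('green',(H>50)&(H<90)&(S>60)&(V>40))
    rep('yellow',(H>22)&(H<34)&(S>150)&(V>120))
    rep('red',((H<5)|(H>175))&(S>150)&(V>60))
    rep('tan',(H>8)&(H<18)&(S>90))
    rep('blue',(H>100)&(H<125)&(S>130)&(V>60))
    rep('purple',(H>130)&(H<160)&(S>80))
    rep('white',(S<40)&(V>110)&(Z>8))
E
```

```text
scene green [433, 197, 20, 11, 101] [378.9 357.9  49. ] lo [366. 337.  47.] hi [394. 379.  52.]
scene green [429, 223, 13, 13, 128] [499.6 353.9  54. ] lo [479. 341.  52.] hi [520. 367.  56.]
scene green [441, 263, 23, 13, 159] [616.8 407.2  49. ] lo [605. 386.  47.] hi [629. 427.  51.]
scene yellow [185, 163, 6, 10, 22] [ 546.8 -305.4  116.4] lo [ 493. -357.   66.] hi [ 550. -302.  137.]
scene yellow [125, 239, 25, 29, 277] [ 820.8 -264.1   71.8] lo [ 794. -268.   51.] hi [ 852. -261.   89.]
scene yellow [433, 275, 16, 14, 63] [634.  387.5  18.2] lo [630. 375.   2.] hi [637. 401.  31.]
scene red [176, 154, 37, 22, 391] [ 497.  -312.8   99.2] lo [ 347. -431.    1.] hi [ 545. -271.  104.]
scene red [232, 293, 9, 23, 131] [889.1  22.4  84.1] lo [807. -36.   0.] hi [892.  27. 107.]
scene red [251, 299, 8, 23, 124] [889.2  62.8  86.7] lo [880.  56.  53.] hi [892.  67. 107.]
scene red [270, 304, 8, 24, 127] [889.5 102.4  85.3] lo [871.  91.  52.] hi [892. 107. 107.]
scene red [290, 310, 7, 24, 129] [889.6 142.   85.9] lo [880. 136.  52.] hi [892. 146. 107.]
scene red [310, 316, 7, 24, 125
[... 7210 characters left out ...]
35, 27, 45, 103] [ 777.  -195.9   49.7] lo [ 766. -273.   43.] hi [ 783. -124.   56.]
side white [443, 246, 95, 59, 205] [ 781.8 -317.4   12.6] lo [ 764. -335.    9.] hi [ 912. -133.   18.]
side white [398, 252, 7, 4, 16] [ 640.8 -164.2   56.3] lo [ 637. -167.   52.] hi [ 650. -155.   61.]
side white [395, 261, 11, 4, 18] [ 641.1 -169.1   30. ] lo [ 633. -171.   27.] hi [ 655. -158.   33.]
side white [300, 263, 11, 19, 103] [ 405.3 -162.7   50.7] lo [ 396. -170.   35.] hi [ 417. -154.   79.]
side white [394, 266, 11, 4, 17] [ 639.8 -168.8   15.1] lo [ 631. -172.    9.] hi [ 654. -159.   19.]
side white [338, 308, 5, 13, 39] [ 451.3 -288.3   43.1] lo [ 447. -293.   31.] hi [ 457. -278.   49.]
```

```bash
python3 - <<'E'
from h import *
from scipy.optimize import least_squares
a,b,w=load('scene0'),load('side0'),load('wrist0')
for n,c in (('scene',a),('side',b),('wrist',w)):
    P=cloud(c); hsv=cv2.cvtColor(c['color'],cv2.COLOR_BGR2HSV).astype(int)
    H,S,V=hsv[...,0],hsv[...,1],hsv[...,2]; Z=P[...,2]; ok=c['depth']>0
    def rect(name,m):
        q=P[m&ok][:,:2]
        if len(q)<10: return print(n,name,len(q))
        # outlier trim
        (cx,cy),(l,s),ang=cv2.minAreaRect(q.astype(np.float32)); print(n,name,len(q),round(cx,1),round(cy,1),round(l,1),round(s,1),round(ang,1))
    box=lambda x0,x1,y0,y1:(P[...,0]>x0)&(P[...,0]<x1)&(P[...,1]>y0)&(P[...,1]<y1)
    gray=(S<40)&(V>100)
    rect('holder',box(440,570,300,410)&(Z>57)&(Z<64))
    rect('cass green',box(470,535,330,380)&(Z>50)&(H>50)&(H<90)&(S>60))
    rect('bath rim',box(470,700,-120,130)&(Z>67.5)&(Z<72.5)&gray)
    m=box(430,570,-380,-250)&(((H<5)|(H>175))&(S>150))&(Z>92)&(Z<106)&ok
    q=P[m][:,:2]
    if len(q)>20:
        f=least_squares(lambda p:np.clip(np.hypot(q[:,0]-p[0],q[:,1]-p[1])-45,-15,15),[497,-316],loss='soft_l1'); print(n,'wheel',f.x.round(1),len(q))
        r_=np.hypot(*(q-q.mean(0)).T)
        (c0,s0,_)=cv2.minAreaRect(q.astype(np.float32)); print(' rect',c0,s0)
    m=box(430,570,-380,-250)&((H>20)&(H<34)&(S>150))&(Z>106)&(Z<152)&ok
    q=P[m]
    if len(q): print(n,'handle',q.mean(0).round(1),np.percentile(q,[5,95],axis=0).round(), 'top',q[q[:,2]>144].mean(0).round(1))
    m=box(560,700,-120,130)&(H>100)&(H<125)&(S>130)&(Z>78)&ok; q=P[m]
    if len(q)>50:
        mu=np.median(q,0); g=q
        for _ in range(3):
            mu=g.mean(0); nv=np.linalg.svd(g-mu,full_matrices=False)[2][2]; g=q[abs((q-mu)@nv)<3]
        print(n,'lid plane',mu.round(1),nv.round(3),len(g),len(q),'zmax',g[:,2].max())
    m=box(620,720,-80,30)&gray&(Z>140)&(Z<200)&ok; q=P[m]
    if len(q): print(n,'knob',np.percentile(q,[2,50,98],axis=0).round(0).tolist())
    for nm,bx in (('clear',box(380,440,-190,-130)),('yel',box(635,690,160,210)),('blue',box(620,680,-180,-130))):
        q=P[bx&ok&(Z>60)&(Z<85)]
        if len(q): print(n,nm,q.mean(0).round(1))
E
```

```text
scene holder 128 502.3 354.7 87.3 58.5 13.0
scene cass green 128 499.7 353.9 47.1 24.7 14.6
scene bath rim 141 568.6 78.0 161.5 75.5 21.2
scene wheel [ 500.1 -317. ] 350
 rect (499.2398681640625, -315.9226379394531) (94.6697769165039, 98.00895690917969)
scene handle [ 545.1 -307.4  132.8] [[ 538. -313.  110.]
 [ 550. -301.  149.]] top [ 542.  -307.6  146.8]
scene lid plane [640.2  -3.5 141.9] [ 0.959 -0.281  0.043] 2129 2223 zmax 200.29668654220905
scene knob [[628.0, -45.0, 153.0], [672.0, -15.0, 174.0], [681.0, -6.0, 184.0]]
scene clear [ 412.6 -159.    69.4]
scene yel [657.9 185.7  68.1]
scene blue [ 648.7 -156.4   68.5]
side holder 45 501.7 351.8 85.2 60.7 12.3
side cass green 42 501.4 356.7 40.5 23.7 14.0
side bath rim 283 573.2 5.2 172.2 126.9 73.2
side wheel [ 494.2 -322.7] 910
 rect (493.9825439453125, -321.3948059082031) (97.04856872558594, 98.71150970458984)
side handle [ 536.3 -312.7  132.9] [[ 530. -317.  109.]
 [ 544. -304.  149.]] top [ 537.3 -309.4  147.4]
side lid plane [626.  -30.3 150.7] [-0.961  0.275 -0.029] 408 487 zmax 199.72415809242045
side knob [[643.0, -37.0, 162.0], [661.0, -25.0, 174.0], [674.0, -13.0, 184.0]]
side clear [ 408.6 -161.    68.5]
side yel [655.4 181.6  67.6]
side blue [ 644.1 -159.8   69.2]
wrist holder 0
wrist cass green 0
wrist bath rim 2633 571.9 7.5 170.1 127.1 73.6
wrist lid plane [633.1   0.8 173.5] [-0.959  0.284 -0.011] 4218 5186 zmax 199.56445442102233
wrist knob [[641.0, -30.0, 168.0], [664.0, -15.0, 177.0], [678.0, -7.0, 184.0]]
wrist clear [ 408.3 -154.3   65.7]
wrist yel [656.2 175.7  60.4]
wrist blue [ 645.3 -155.7   68.1]
```

View pics/a1.png

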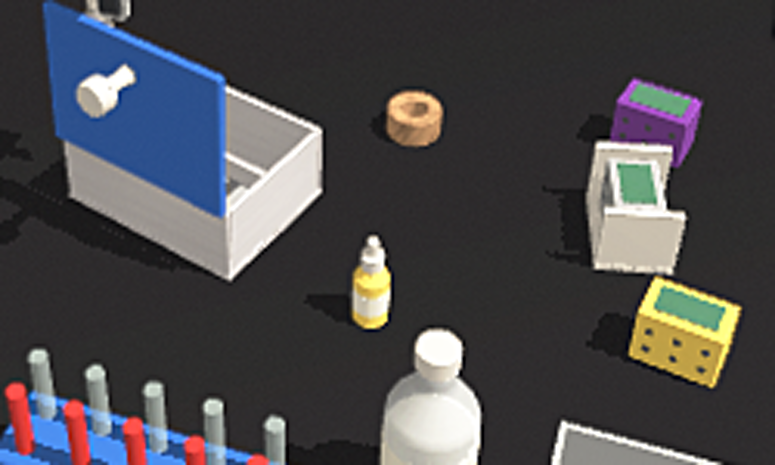

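View pics/b1.png

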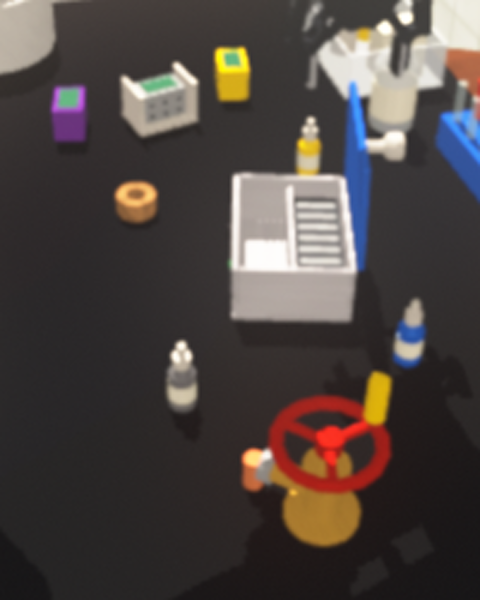

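```bash
cat >> h.py <<'E'
import json
def yaw_of(q):
    x=rot(q)[:,0]; return np.arctan2(x[1],x[0])
def plan(wps,start=None,nd=1,show=True):
    """wps: (x,y,z,yawdeg,rows); rows in tool axes. tool down: ty axis = yaw-90deg"""
    from cell import status
    if start is None:
        s=status.observe(); p=np.array(s['tcp_pos'],float); y=yaw_of(s['tcp_rot'])
    else: p=np.array(start[:3],float); y=np.radians(start[3])
    T=[];S=[]
    for x,yy,z,yd,n in wps:
        g=np.array([x,yy,z],float); dy=(np.radians(yd)-y+np.pi)%(2*np.pi)-np.pi
        for k in range(n):
            st=(g-p)/(n-k); 
            ax=np.array([[np.cos(y),np.sin(y),0],[np.sin(y),-np.cos(y),0],[0,0,-1]])
            t=np.round(ax@st,nd); s_=round(-dy/n,4)
            T.append(t.tolist()); S.append(s_)
            p=p+ax.T@t; y-=s_
    print(json.dumps({"travel":T,"spin":S}).replace(' ',''), 'rows',len(T),'maxn',np.linalg.norm(T,axis=1).max().round(1),'end',p.round(1),np.degrees(y).round(2))
    return [*p,np.degrees(y)]
E
python3 -c "
from h import *
plan([(501,354,200,-77,13)])"
```

```text
{"travel":[[-9.5,-27.2,2.4],[-12.3,-26.1,2.4],[-14.9,-24.7,2.4],[-17.4,-23.0,2.4],[-19.7,-21.1,2.3],[-21.7,-19.0,2.4],[-23.6,-16.6,2.3],[-25.2,-14.1,2.4],[-26.5,-11.5,2.3],[-27.5,-8.7,2.4],[-28.2,-5.8,2.3],[-28.7,-2.8,2.4],[-28.8,0.2,2.3]],"spin":[0.1034,0.1034,0.1034,0.1034,0.1034,0.1034,0.1034,0.1034,0.1034,0.1034,0.1034,0.1034,0.1034]} rows 13 maxn 29.0 end [501. 354. 200.] -77.02
```

Emit:
play_rows:
  travel:
    - [-9.5, -27.2, 2.4]
    - [-12.3, -26.1, 2.4]
    - [-14.9, -24.7, 2.4]
    - [-17.4, -23.0, 2.4]
    - [-19.7, -21.1, 2.3]
    - [-21.7, -19.0, 2.4]
    - [-23.6, -16.6, 2.3]
    - [-25.2, -14.1, 2.4]
    - [-26.5, -11.5, 2.3]
    - [-27.5, -8.7, 2.4]
    - [-28.2, -5.8, 2.3]
    - [-28.7, -2.8, 2.4]
    - [-28.8, 0.2, 2.3]
    - [0, 0, 0]
    - [0, 0, 0]
  spin: [0.1034, 0.1034, 0.1034, 0.1034, 0.1034, 0.1034, 0.1034, 0.1034, 0.1034, 0.1034, 0.1034, 0.1034, 0.1034, 0, 0]
  gripper: 0
  force: 50

```text
clock: 1.4
tcp_pos: [500.6, 355.0, 200.1]
tcp_rot: [0.0, 0.784, -0.621, -0.0]
force: [-0.4, -0.5, -0.5]
width: 85.5
```

```bash
python3 - <<'E'
from h import *
from cell import status
s=status.observe(); print(s['tcp_pos'],np.degrees(yaw_of(s['tcp_rot'])),s['force'])
c=grab('wrist','1'); cv2.imwrite('pics/wrist1.png',c['color'])
P=cloud(c); hsv=cv2.cvtColor(c['color'],cv2.COLOR_BGR2HSV).astype(int)
H,S,V=hsv[...,0],hsv[...,1],hsv[...,2]; Z=P[...,2]; ok=c['depth']>0
box=lambda x0,x1,y0,y1:(P[...,0]>x0)&(P[...,0]<x1)&(P[...,1]>y0)&(P[...,1]<y1)
for n,m in (('wall tops',box(440,570,300,410)&(Z>57)&(Z<64)),('cass top',box(468,535,320,390)&(Z>49)&(Z<56)),('green',box(468,535,320,390)&(Z>49)&(H>50)&(H<90)&(S>60))):
    q=P[m&ok]; print(n,len(q),np.median(q[:,2]) if len(q) else 0,cv2.minAreaRect(q[:,:2].astype(np.float32)) if len(q)>5 else '')
E
```

```text
[500.58117138 354.96867779 200.08266221] -76.8164375255029 [-0.44219393 -0.48276463 -0.51392503]
wall tops 758 59.95266386731751 ((501.5347900390625, 355.13427734375), (83.67752075195312, 59.52476119995117), 13.439777374267578)
cass top 2306 53.51960817554033 ((498.62469482421875, 350.4649658203125), (66.21260070800781, 45.71928024291992), 13.94717025756836)
green 1041 54.08902464592683 ((500.0570068359375, 353.78631591796875), (44.65800094604492, 24.217683792114258), 13.894532203674316)
```

View pics/wrist1.png

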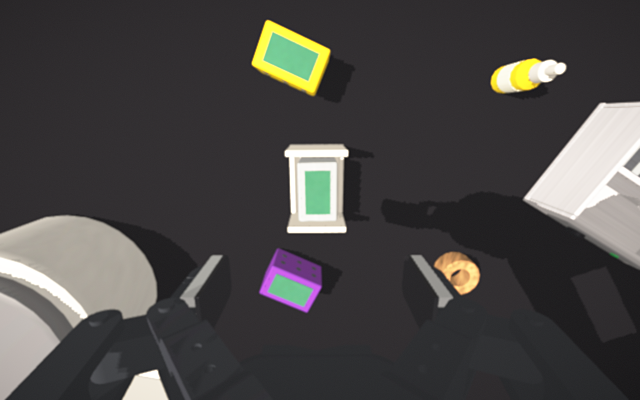

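Wrist view: cassette in the holder at (317,190), aligned with the jaws, with sills left and right. Descending.

```bash
python3 -c "
from h import *
plan([(500.5,354.6,60,-76.4,5),(500.5,354.6,14,-76.4,4)])"
```

```text
{"travel":[[-0.1,0.1,28.0],[-0.2,0.1,28.1],[-0.1,0.1,28.0],[-0.2,0.0,28.1],[-0.1,0.1,28.0],[-0.0,-0.0,11.5],[-0.0,-0.0,11.5],[-0.0,-0.0,11.5],[-0.0,-0.0,11.5]],"spin":[-0.0015,-0.0015,-0.0015,-0.0015,-0.0015,-0.0,-0.0,-0.0,-0.0]} rows 9 maxn 28.1 end [500.5 354.6  14. ] -76.41
```

Emit:
play_rows:
  travel:
    - [0.3, 0, 28]
    - [0, 0, 28]
    - [0, 0, 28]
    - [0, 0, 28]
    - [0, 0, 28]
    - [0, 0, 11.5]
    - [0, 0, 11.5]
    - [0, 0, 11.5]
    - [0, 0, 11.5]
    - [0, 0, 0]
  spin: [-0.007, 0, 0, 0, 0, 0, 0, 0, 0, 0]

```text
clock: 2.28
tcp_pos: [501.0, 353.1, 13.2]
tcp_rot: [0.001, 0.785, -0.62, -0.0]
force: [0.2, -0.4, -0.4]
width: 85.2
```

Emit:
play_rows:
  travel:
    - [0, 0, 0]
    - [0, 0, 0]
    - [0, 0, 0]
    - [0, 0, 0]
    - [0, 0, 0]
    - [0, 0, 0]
    - [0, 0, 0]
    - [0, 0, 0]
  spin: [0, 0, 0, 0, 0, 0, 0, 0]
  gripper: 255
  force: 50

```text
clock: 2.95
tcp_pos: [502.1, 354.2, 15.6]
tcp_rot: [-0.001, 0.785, -0.62, 0.0]
force: [-0.4, -0.3, 6.6]
width: 39.2
```

```bash
python3 -c "
from h import *
e=plan([(501.5,354.4,90,-76.4,4)])
e=plan([(540,240,90,-16.6,10)],e)
plan([(540,240,18,-16.6,5),(540,240,11.5,-16.6,3)],e)"
```

```text
{"travel":[[-0.1,0.1,-18.6],[-0.1,0.1,-18.6],[-0.1,0.1,-18.6],[-0.1,0.2,-18.6]],"spin":[-0.0009,-0.0009,-0.0009,-0.0009]} rows 4 maxn 18.6 end [501.5 354.4  90. ] -76.4
{"travel":[[12.0,-1.1,-0.0],[12.1,0.2,-0.0],[12.0,1.5,-0.0],[11.8,2.7,-0.0],[11.4,3.9,-0.0],[10.9,5.1,-0.0],[10.4,6.2,-0.0],[9.7,7.2,-0.0],[8.8,8.2,-0.0],[7.9,9.1,-0.0]],"spin":[-0.1044,-0.1044,-0.1044,-0.1044,-0.1044,-0.1044,-0.1044,-0.1044,-0.1044,-0.1044]} rows 10 maxn 12.1 end [540.  240.1  90. ] -16.58
{"travel":[[0.0,0.0,14.4],[0.0,0.0,14.4],[0.0,0.0,14.4],[0.0,0.0,14.4],[0.0,0.0,14.4],[0.0,0.0,2.2],[0.0,0.0,2.1],[0.0,0.0,2.2]],"spin":[0.0001,0.0001,0.0001,0.0001,0.0001,-0.0001,-0.0001,-0.0001]} rows 8 maxn 14.4 end [540.  240.1  11.5] -16.59
```

Emit:
play_rows:
  travel:
    - [0, 0, -18.6]
    - [0, 0, -18.6]
    - [0, 0, -18.6]
    - [0, 0, -18.6]
    - [12, -1.1, 0]
    - [12.1, 0.2, 0]
    - [12, 1.5, 0]
    - [11.8, 2.7, 0]
    - [11.4, 3.9, 0]
    - [10.9, 5.1, 0]
    - [10.4, 6.2, 0]
    - [9.7, 7.2, 0]
    - [8.8, 8.2, 0]
    - [7.9, 9.1, 0]
    - [0, 0, 0]
  spin: [0, 0, 0, 0, -0.1044, -0.1044, -0.1044, -0.1044, -0.1044, -0.1044, -0.1044, -0.1044, -0.1044, -0.1044, 0]

```text
clock: 4.2
tcp_pos: [539.7, 237.4, 88.9]
tcp_rot: [0.0, 0.99, -0.144, -0.0]
force: [-0.4, -0.4, -2.4]
width: 39.9
```

```bash
python3 - <<'E'
from h import *
from cell import status
s=status.observe(); print(s['tcp_pos'],np.degrees(yaw_of(s['tcp_rot'])),s['force'],s['width'])
c=grab('side','2'); crop(c,250,100,430,260,4,'s2.png')
c=grab('scene','2');crop(c,280,120,480,290,3.8,'a2.png')
E
```

```text
[539.7029496  237.41016749  88.89694489] -16.534738135889107 [-0.43403212 -0.44190219 -2.36150611] 39.87263800715508
```

View pics/s2.png

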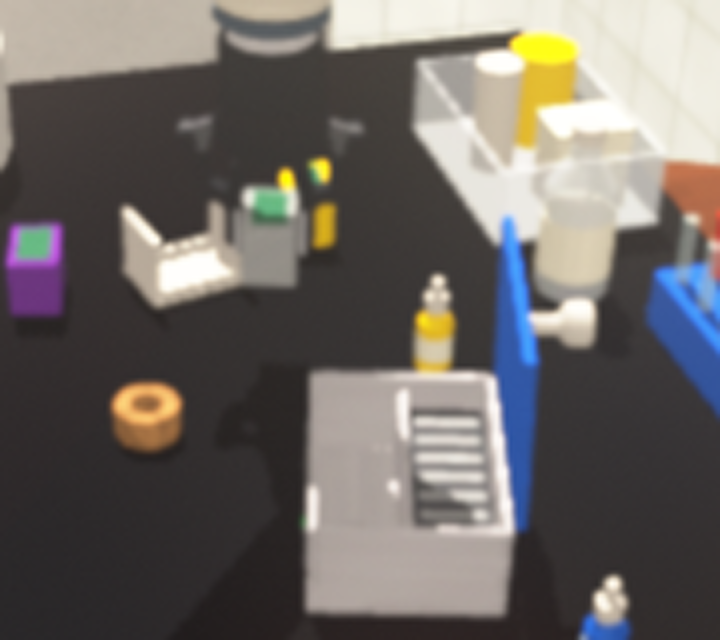

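View pics/a2.png

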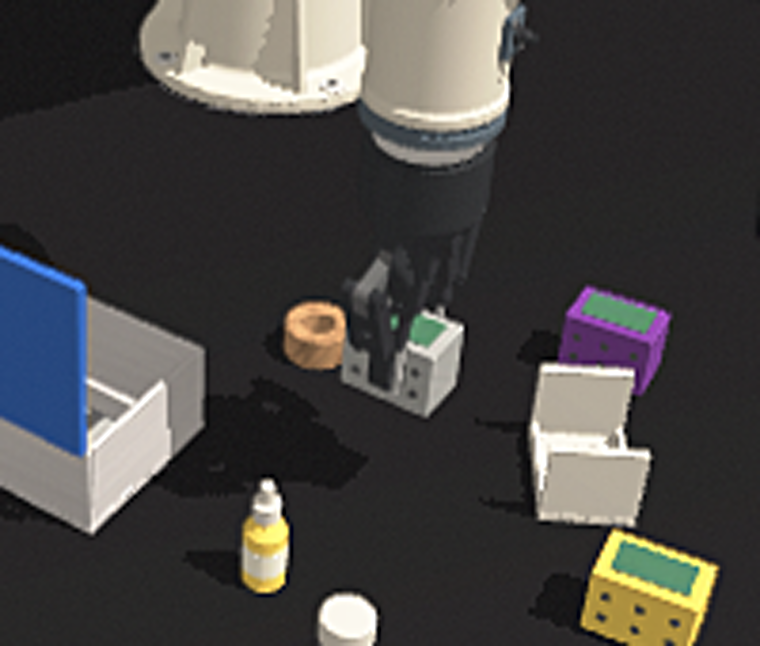

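Emit:
play_rows:
  travel:
    - [0, 0, 15]
    - [0, 0, 18]
    - [0, 0, 18]
    - [0, 0, 15]
    - [0, 0, 7.5]
    - [0, 0, 2]
    - [0, 0, 1]
    - [0, 0, 0]
  spin: [0, 0, 0, 0, 0, 0, 0, 0]

```text
clock: 4.97
tcp_pos: [539.9, 239.6, 13.0]
tcp_rot: [-0.0, 0.989, -0.146, 0.0]
force: [0.3, 0.0, -2.4]
width: 39.6
```

Emit:
play_rows:
  travel:
    - [0, 0, 1]
    - [0, 0, 1]
    - [0, 0, 0]
  spin: [0, 0, 0]

```text
clock: 5.22
tcp_pos: [539.8, 239.3, 11.0]
tcp_rot: [-0.0, 0.989, -0.146, 0.0]
force: [-0.8, 0.2, -2.3]
width: 39.5
```

Emit:
play_rows:
  travel:
    - [0, 0, 1]
    - [0, 0, 0.5]
    - [0, 0, 0]
  spin: [0, 0, 0]

```text
clock: 5.47
tcp_pos: [539.9, 239.3, 10.6]
tcp_rot: [-0.0, 0.989, -0.146, 0.0]
force: [-4.3, -2.5, 13.2]
width: 39.8
```

Emit:
play_rows:
  travel:
    - [0, 0, 0]
    - [0, 0, 0]
    - [0, 0, 0]
    - [0, 0, 0]
    - [0, 0, 0]
    - [0, 0, -10]
    - [0, 0, -30]
    - [0, 0, -35]
    - [0, 0, -35]
  spin: [0, 0, 0, 0, 0, 0, 0, 0, 0]
  gripper: 0

```text
clock: 6.22
tcp_pos: [538.9, 238.9, 120.2]
tcp_rot: [0.0, 0.989, -0.146, -0.001]
force: [1.2, 0.1, -0.3]
width: 85.3
```

Emit:
play_rows:
  travel:
    - [0, 0, 0]
    - [0, 0, 0]
    - [0, 0, 0]
    - [0, 0, 0]
    - [0, 0, 0]
    - [0, 0, 0]
    - [0, 0, 0]
    - [0, 0, 0]
    - [0, 0, 0]
    - [0, 0, 0]
    - [0, 0, 0]
    - [0, 0, 0]
    - [0, 0, 0]
    - [0, 0, 0]
  spin: [-0.1208, -0.1208, -0.1208, -0.1208, -0.1208, -0.1208, -0.1208, -0.1208, -0.1208, -0.1208, -0.1208, -0.1208, -0.1208, 0]

```text
clock: 7.38
tcp_pos: [539.6, 239.2, 119.6]
tcp_rot: [0.0, 0.801, 0.598, 0.0]
force: [0.5, 0.7, 0.2]
width: 85.2
```

```bash
python3 - <<'E'
from h import *
from cell import status
s=status.observe(); print(s['tcp_pos'],np.degrees(yaw_of(s['tcp_rot'])),s['force'],s['width'])
c=grab('wrist','3'); cv2.imwrite('pics/wrist3.png',c['color'])
P=cloud(c); hsv=cv2.cvtColor(c['color'],cv2.COLOR_BGR2HSV).astype(int)
H,S,V=hsv[...,0],hsv[...,1],hsv[...,2]; Z=P[...,2]; ok=c['depth']>0
box=lambda x0,x1,y0,y1:(P[...,0]>x0)&(P[...,0]<x1)&(P[...,1]>y0)&(P[...,1]<y1)
for n,m in (('cass top',box(490,590,190,300)&(Z>44)&(Z<52)),('green',box(490,590,190,300)&(Z>44)&(H>50)&(H<90)&(S>60)),('rim',box(470,700,-120,130)&(Z>67)&(Z<73)&(S<40)&(V>100))):
    q=P[m&ok]; print(n,len(q),np.median(q[:,2]) if len(q) else 0,cv2.minAreaRect(q[:,:2].astype(np.float32)) if len(q)>5 else '')
E
```

```text
[539.56982111 239.19318116 119.62138387] 73.49676537454098 [0.45043344 0.69791742 0.15695446] 85.2301143544724
cass top 3875 48.60934681115236 ((538.44091796875, 237.58328247070312), (62.00947189331055, 39.62826919555664), 73.41321563720703)
green 1819 49.10466296749351 ((539.0880126953125, 237.2209930419922), (45.18705368041992, 25.82415008544922), 72.65179443359375)
rim 1709 69.65926255990584 ((573.6596069335938, 21.451950073242188), (142.89132690429688, 126.6618881225586), 72.80056762695312)
```

View pics/wrist3.png

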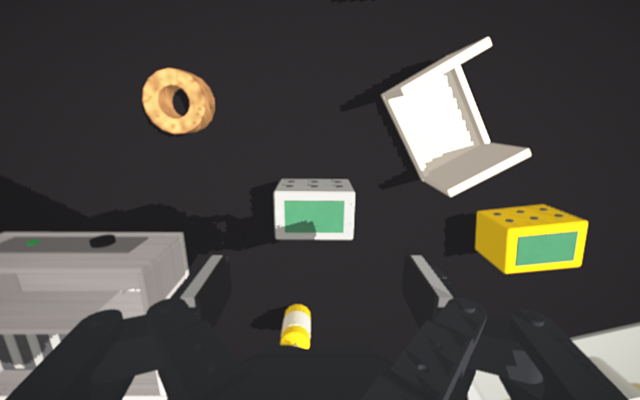

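The cassette stands at (539,238), yaw 73.4°, aligned with the jaws (image (315,215)). Regrasping it by its ends.

```bash
python3 -c "
from h import *
plan([(539.1,238,50,73.4,3),(539.1,238,10,73.4,4)])"
```

```text
{"travel":[[-0.4,-0.0,23.2],[-0.4,-0.1,23.2],[-0.5,-0.0,23.2],[0.0,-0.0,10.0],[0.0,-0.0,10.0],[0.0,-0.0,10.0],[0.0,-0.0,10.0]],"spin":[-0.002,-0.002,-0.002,0.0,0.0,0.0,0.0]} rows 7 maxn 23.2 end [539.1 238.   10. ] 73.41
```

Emit:
play_rows:
  travel:
    - [-0.8, 0, 23.2]
    - [0, 0, 23.2]
    - [0, 0, 23.2]
    - [0, 0, 10]
    - [0, 0, 10]
    - [0, 0, 10]
    - [0, 0, 10]
    - [0, 0, 0]
  spin: [0, 0, 0, 0, 0, 0, 0, 0]

```text
clock: 8.1
tcp_pos: [538.7, 238.1, 8.1]
tcp_rot: [-0.0, 0.803, 0.596, -0.001]
force: [-0.6, -0.0, -0.1]
width: 85.4
```

Emit:
play_rows:
  travel:
    - [0, 0, 0]
    - [0, 0, 0]
    - [0, 0, 0]
    - [0, 0, 0]
    - [0, 0, 0]
    - [0, 0, 0]
  spin: [0, 0, 0, 0, 0, 0]
  gripper: 255

```text
clock: 8.6
tcp_pos: [539.9, 238.6, 10.2]
tcp_rot: [0.0, 0.803, 0.596, 0.001]
force: [-0.6, -1.1, 6.4]
width: 61.6
```

```bash
python3 -c "
from h import *
e=plan([(539.5,238.3,120,73.4,5)])
plan([(542.3,15.5,120,73.4,10)],e)"
```

```text
{"travel":[[-0.1,-0.1,-22.0],[-0.1,-0.0,-21.9],[-0.1,-0.1,-22.0],[-0.1,-0.0,-21.9],[-0.0,-0.1,-22.0]],"spin":[-0.0008,-0.0008,-0.0008,-0.0008,-0.0008]} rows 5 maxn 22.0 end [539.5 238.3 120. ] 73.4
{"travel":[[-21.3,6.6,0.0],[-21.3,6.6,0.0],[-21.3,6.6,0.0],[-21.3,6.6,0.0],[-21.3,6.7,0.0],[-21.2,6.6,0.0],[-21.3,6.7,0.0],[-21.2,6.6,0.0],[-21.3,6.7,0.0],[-21.2,6.6,0.0]],"spin":[0.0,0.0,0.0,0.0,0.0,0.0,0.0,0.0,0.0,0.0]} rows 10 maxn 22.3 end [542.3  15.6 120. ] 73.4
```

Emit:
play_rows:
  travel:
    - [0, 0, -22]
    - [0, 0, -22]
    - [0, 0, -22]
    - [0, 0, -22]
    - [0, 0, -22]
    - [-21.3, 6.6, 0]
    - [-21.3, 6.6, 0]
    - [-21.3, 6.6, 0]
    - [-21.3, 6.6, 0]
    - [-21.3, 6.6, 0]
    - [-21.3, 6.6, 0]
    - [-21.3, 6.6, 0]
    - [-21.3, 6.7, 0]
    - [-21.3, 6.7, 0]
    - [-21.3, 6.7, 0]
    - [0, 0, 0]
    - [0, 0, 0]
  spin: [0, 0, 0, 0, 0, 0, 0, 0, 0, 0, 0, 0, 0, 0, 0, 0, 0]

```text
clock: 10.02
tcp_pos: [540.9, 14.5, 119.3]
tcp_rot: [-0.0, 0.804, 0.595, -0.0]
force: [-0.2, -0.5, -1.7]
width: 60.9
```

```bash
python3 - <<'E'
from h import *
from cell import status
s=status.observe(); print(s['tcp_pos'],np.degrees(yaw_of(s['tcp_rot'])),s['force'],s['width'])
for n in ('wrist','side','scene'):
    c=grab(n,'4')
    if n=='wrist': cv2.imwrite('pics/wrist4.png',c['color'])
    if n=='side': crop(c,280,140,430,270,5,'s4.png')
    P=cloud(c); hsv=cv2.cvtColor(c['color'],cv2.COLOR_BGR2HSV).astype(int)
    H,S,V=hsv[...,0],hsv[...,1],hsv[...,2]; Z=P[...,2]; ok=c['depth']>0
    ex=np.array([.958,-.287]);ey=np.array([.287,.958])
    A=P[...,:2]@ex; B=P[...,:2]@ey
    # cassette sides/points
    m=ok&(abs(A-515)<28)&(abs(B-170)<45)&(Z>105)&(Z<170)&(H>50)&(H<90)&(S>60)
    print(n,'green',m.sum(),[(np.percentile(v[m],[3,50,97])).round(1).tolist() for v in (A,B,Z)] if m.sum()>5 else '')
    m=ok&(Z>68.5)&(Z<71.5)&(S<40)&(V>100)&(abs(B-170)<100)
    for lo,hi in ((475,495),(505,525),(535,555),(600,615)):
        k=m&(A>lo)&(A<hi); 
        if k.sum()>10: print(n,'rim',k.sum(),np.percentile(A[k],[2,50,98]).round(1),np.percentile(B[k],[0,100]).round(1))
E
```

```text
[540.8503364   14.46857421 119.27550996] 73.05373762843567 [-0.23396635 -0.52567882 -1.72203105] 60.927366843212106
wrist green 6056 [[501.3, 513.2, 526.0], [147.6, 168.9, 190.4], [157.2, 158.2, 159.3]]
wrist rim 1878 [481.8 484.2 493. ] [ 86.6 255.4]
wrist rim 367 [505.3 514.6 524.5] [ 86.5 255.9]
wrist rim 311 [535.5 544.8 554.4] [ 86.6 256.1]
side green 0 
side rim 59 [484.5 487.4 492.6] [ 85.6 255.1]
side rim 14 [536.5 546.7 553.6] [ 85.2 252.7]
side rim 53 [600.8 608.  610.3] [ 87.2 254.3]
scene green 95 [[503.4, 514.3, 526.3], [149.9, 169.6, 190.0], [156.6, 158.8, 160.8]]
scene rim 42 [483.2 486.4 493.2] [172.4 256.9]
```

View pics/wrist4.png

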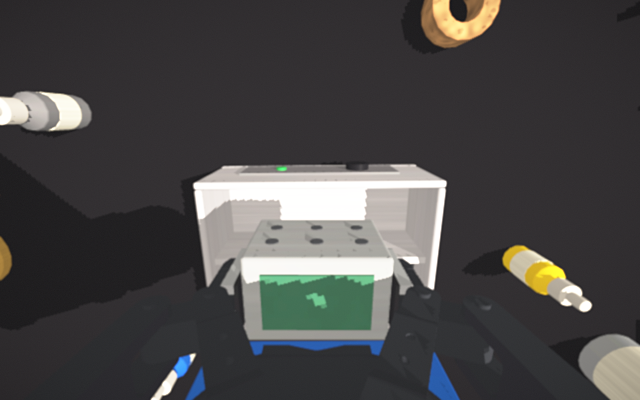

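View pics/s4.png

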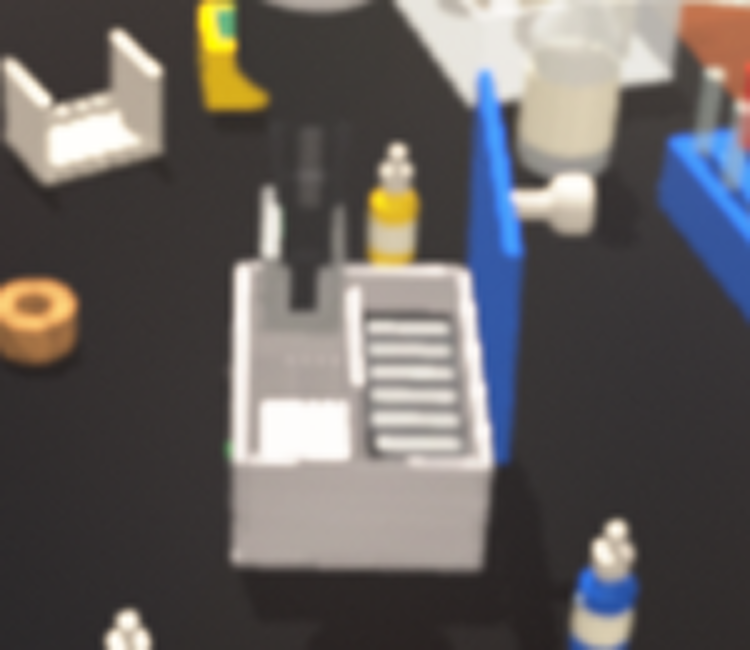

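Cassette hangs over the slot, ~2 mm toward the front of the slot middle. I'll shift +1.8 in tool y and lower.

Emit:
play_rows:
  travel:
    - [0, 1.8, 5]
    - [0, 0, 15]
    - [0, 0, 20]
    - [0, 0, 20]
    - [0, 0, 15]
    - [0, 0, 10]
    - [0, 0, 7]
    - [0, 0, 5]
    - [0, 0, 3]
    - [0, 0, 0]
  spin: [0, 0, 0, 0, 0, 0, 0, 0, 0, 0]

```text
clock: 11.0
tcp_pos: [542.9, 14.9, 19.2]
tcp_rot: [-0.0, 0.803, 0.596, -0.0]
force: [0.2, 0.2, -1.6]
width: 61.6
```

Emit:
play_rows:
  travel:
    - [0, 0, 1.5]
    - [0, 0, 1]
    - [0, 0, 1]
    - [0, 0, 0]
  spin: [0, 0, 0, 0]

```text
clock: 11.33
tcp_pos: [543.0, 14.8, 16.1]
tcp_rot: [0.0, 0.803, 0.596, 0.0]
force: [0.1, 1.6, -2.0]
width: 61.8
```

Emit:
play_rows:
  travel:
    - [0, 0, 0.7]
    - [0, 0, 0.5]
    - [0, 0, 0]
  spin: [0, 0, 0]

```text
clock: 11.58
tcp_pos: [543.0, 14.8, 15.2]
tcp_rot: [0.0, 0.803, 0.596, 0.0]
force: [-2.1, -0.5, 3.7]
width: 61.1
```

Emit:
play_rows:
  travel:
    - [0, 0, 0]
    - [0, 0, 0]
    - [0, 0, 0]
    - [0, 0, 0]
    - [0, 0, 0]
    - [0, 0, 0]
    - [0, 0, -10]
    - [0, 0, -20]
    - [0, 0, -30]
    - [0, 0, -35]
    - [0, 0, -35]
    - [0, 0, -35]
    - [0, 0, -35]
    - [0, 0, -25]
    - [0, 0, 0]
  spin: [0, 0, 0, 0, 0, 0, 0, 0, 0, 0, 0, 0, 0, 0, 0]
  gripper: 0

```text
clock: 12.83
tcp_pos: [545.7, 14.9, 246.3]
tcp_rot: [0.003, 0.803, 0.596, 0.004]
force: [1.4, 0.3, 0.7]
width: 85.6
```

```bash
python3 - <<'E'
from h import *
from cell import status
s=status.observe(); print(s['tcp_pos'],np.degrees(yaw_of(s['tcp_rot'])),s['force'],s['width'])
for n in ('wrist','side'):
    c=grab(n,'5')
    if n=='wrist': cv2.imwrite('pics/wrist5.png',c['color'])
    P=cloud(c); hsv=cv2.cvtColor(c['color'],cv2.COLOR_BGR2HSV).astype(int)
    H,S,V=hsv[...,0],hsv[...,1],hsv[...,2]; Z=P[...,2]; ok=c['depth']>0
    ex=np.array([.958,-.287]);ey=np.array([.287,.958])
    A=P[...,:2]@ex; B=P[...,:2]@ey
    m=ok&(abs(A-515)<28)&(abs(B-170)<45)&(Z>30)&(Z<100)&(H>50)&(H<90)&(S>60)
    print(n,'green',m.sum(),[(np.percentile(v[m],[3,50,97])).round(1).tolist() for v in (A,B,Z)] if m.sum()>5 else '')
    m=ok&(Z>68.5)&(Z<71.5)&(S<40)&(V>100)&(abs(B-170)<100)
    for lo,hi in ((475,495),(535,555),(600,615)):
        k=m&(A>lo)&(A<hi); 
        if k.sum()>10: print(n,'rim',k.sum(),np.percentile(A[k],[2,50,98]).round(1),np.percentile(B[k],[0,100]).round(1))
E
```

```text
[545.68738081  14.85913837 246.27635009] 73.17774460490688 [1.44472534 0.27127856 0.6889033 ] 85.63661647666301
wrist green 809 [[503.5, 515.1, 527.0], [148.8, 169.8, 190.7], [52.7, 54.1, 55.5]]
wrist rim 724 [482.  484.3 492.8] [ 86.6 256. ]
wrist rim 139 [535.6 544.3 554.6] [ 86.5 256.1]
wrist rim 525 [601.8 605.5 608.4] [ 86.9 256.2]
side green 79 [[506.9, 517.3, 525.6], [151.7, 171.5, 189.7], [51.0, 53.8, 56.0]]
side rim 58 [484.5 486.9 488.8] [ 85.7 253.9]
side rim 13 [536.3 543.2 553.6] [ 83.  252.9]
side rim 54 [602.7 607.7 610.7] [ 86.4 255.3]
```

View pics/wrist5.png

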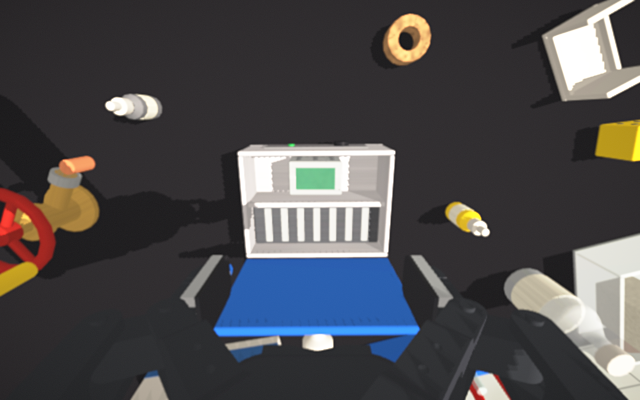

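The cassette stands in the slot, centred, with its top at z≈54. Next, over and behind the lid with the fingers shut.

Emit:
play_rows:
  travel:
    - [4, 12, 0]
    - [5, 17, 0]
    - [6, 17, 0]
    - [6, 18, 0]
    - [6, 18, 0]
    - [6, 18, 0]
    - [6, 17, 0]
    - [6, 15, 0]
    - [0, 0, 12]
    - [0, 0, 20]
    - [0, 0, 20]
    - [0, 0, 8]
    - [0, 0, 0]
  spin: [0, 0, 0, 0, 0, 0, 0, 0, 0, 0, 0, 0, 0]
  gripper: 255

```text
clock: 14.02
tcp_pos: [679.2, 19.6, 175.7]
tcp_rot: [-0.002, 0.803, 0.596, -0.003]
force: [-0.2, -0.2, 1.1]
width: -0.0
```

```bash
python3 - <<'E'
from h import *
from cell import status
s=status.observe(); p=s['tcp_pos']; A0=p[0]*.958-p[1]*.287; B0=p[0]*.287+p[1]*.958
print(p,A0,B0,s['force'],s['width'])
th=np.r_[1.54,np.linspace(1.5,0,18)]
A=608.5-108*np.cos(th)+8*np.sin(th)+11; z=70+108*np.sin(th)+8*np.cos(th)
rows=[]; a,zz=A0,p[2]
for x,y in zip(A,z):
    t=[0,round(x-a,1),round(zz-y,1)]; a+=t[1]; zz-=t[2]; rows.append(t)
print(rows)
E
```

```text
[679.20619491  19.57488641 175.65885783] 645.061542324379 213.68491911605983 [-0.20977055 -0.22151683  1.0846054 ] -0.006500396910293886
[[0, np.float64(-20.9), np.float64(-2.5)], [0, np.float64(-4.3), np.float64(-0.1)], [0, np.float64(-9.6), np.float64(0.4)], [0, np.float64(-9.4), np.float64(1.2)], [0, np.float64(-9.4), np.float64(2.0)], [0, np.float64(-9.1), np.float64(2.9)], [0, np.float64(-8.8), np.float64(3.7)], [0, np.float64(-8.5), np.float64(4.4)], [0, np.float64(-8.0), np.float64(5.2)], [0, np.float64(-7.6), np.float64(5.8)], [0, np.float64(-7.0), np.float64(6.5)], [0, np.float64(-6.4), np.float64(7.1)], [0, np.float64(-5.7), np.float64(7.6)], [0, np.float64(-5.1), np.float64(8.1)], [0, np.float64(-4.3), np.float64(8.5)], [0, np.float64(-3.6), np.float64(8.9)], [0, np.float64(-2.8), np.float64(9.1)], [0, np.float64(-1.9), np.float64(9.4)], [0, np.float64(-1.2), np.float64(9.5)]]
```

Emit:
play_rows:
  travel:
    - [0, -10, 0]
    - [0, -11, 0]
    - [0, -4.3, 0]
    - [0, -9.6, 0.4]
    - [0, -9.4, 1.2]
    - [0, -9.4, 2]
    - [0, -9.1, 2.9]
    - [0, -8.8, 3.7]
    - [0, -8.5, 4.4]
    - [0, -8, 5.2]
    - [0, 0, 0]
  spin: [0, 0, 0, 0, 0, 0, 0, 0, 0, 0, 0]

```text
clock: 14.93
tcp_pos: [595.2, 45.6, 158.3]
tcp_rot: [-0.001, 0.803, 0.596, -0.001]
force: [-0.4, 0.2, -0.4]
width: 0.0
```

```bash
python3 - <<'E'
from h import *
from cell import status
s=status.observe(); p=s['tcp_pos']; A0=p[0]*.958-p[1]*.287; B0=p[0]*.287+p[1]*.958
print(p,A0,B0,s['force'],s['width'])
c=grab('side','6'); crop(c,280,120,440,270,4,'s6.png')
E
```

```text
[595.246627    45.62065052 158.29539745] 557.1531419660159 214.54036514537376 [-0.36285915  0.16858943 -0.39388825] 0.003883108138764131
```

View pics/s6.png

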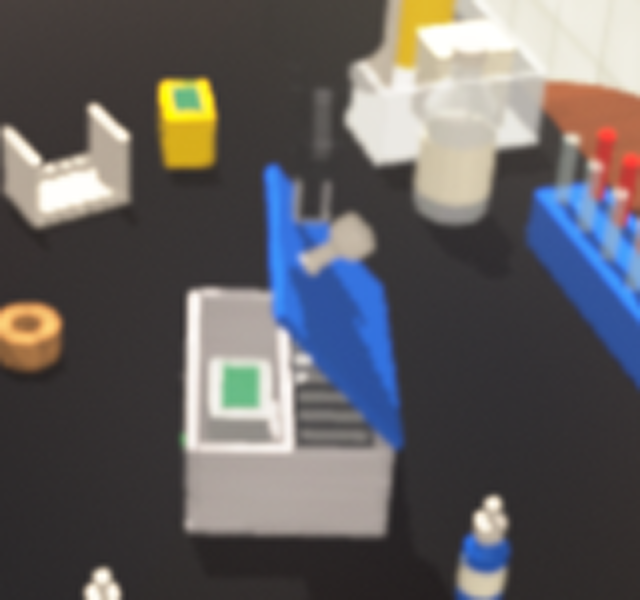

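Lid is following, about half shut. Continuing down.

Emit:
play_rows:
  travel:
    - [0, -7.6, 5.8]
    - [0, -7, 6.5]
    - [0, -6.4, 7.1]
    - [0, -5.7, 7.6]
    - [0, -5.1, 8.1]
    - [0, -4.3, 8.5]
    - [0, -3.6, 8.9]
    - [0, -2.8, 9.1]
    - [0, -1.9, 9.4]
    - [0, -1, 8]
    - [0, 0, 1.5]
    - [0, 0, 0]
  spin: [0, 0, 0, 0, 0, 0, 0, 0, 0, 0, 0, 0]

```text
clock: 15.98
tcp_pos: [554.1, 58.3, 78.7]
tcp_rot: [-0.0, 0.803, 0.596, -0.0]
force: [-0.0, 0.2, 0.0]
width: -0.0
```

Emit:
play_rows:
  travel:
    - [0, 0, 1]
    - [0, 0, 1]
    - [0, 0, 1]
    - [0, 0, 0]
  spin: [0, 0, 0, 0]

```text
clock: 16.32
tcp_pos: [554.5, 58.3, 78.3]
tcp_rot: [-0.0, 0.803, 0.596, 0.0]
force: [-8.9, -0.5, 29.0]
width: 0.3
```

```bash
python3 -c "
from h import *
e=plan([(554.5,58.3,200,73.2,5)])
plan([(540,-311,200,0,14)],e)"
```

```text
{"travel":[[-0.0,-0.0,-24.3],[-0.0,-0.0,-24.4],[-0.0,-0.0,-24.3],[-0.0,-0.0,-24.4],[-0.0,-0.0,-24.3]],"spin":[-0.0001,-0.0001,-0.0001,-0.0001,-0.0001]} rows 5 maxn 24.4 end [554.5  58.3 200. ] 73.2
{"travel":[[-25.6,6.6,-0.0],[-24.8,8.9,-0.0],[-23.9,11.2,-0.0],[-22.8,13.3,-0.0],[-21.5,15.3,-0.0],[-20.0,17.2,-0.0],[-18.4,19.0,-0.0],[-16.6,20.6,-0.0],[-14.6,22.0,-0.0],[-12.5,23.2,-0.0],[-10.4,24.3,-0.0],[-8.1,25.1,-0.0],[-5.8,25.8,-0.0],[-3.4,26.1,-0.0]],"spin":[0.0913,0.0913,0.0913,0.0913,0.0913,0.0913,0.0913,0.0913,0.0913,0.0913,0.0913,0.0913,0.0913,0.0913]} rows 14 maxn 26.5 end [ 540. -311.  200.] -0.04
```

Emit:
play_rows:
  travel:
    - [0, 0, -10]
    - [0, 0, -24]
    - [0, 0, -30]
    - [0, 0, -30]
    - [0, 0, -28]
    - [0, 0, 0]
  spin: [0, 0, 0, 0, 0, 0]

```text
clock: 16.82
tcp_pos: [557.8, 58.6, 203.8]
tcp_rot: [0.002, 0.803, 0.596, 0.004]
force: [0.7, 0.3, 0.2]
width: 0.1
```

Emit:
play_rows:
  travel:
    - [-25.6, 6.6, 0]
    - [-24.8, 8.9, 0]
    - [-23.9, 11.2, 0]
    - [-22.8, 13.3, 0]
    - [-21.5, 15.3, 0]
    - [-20, 17.2, 0]
    - [-18.4, 19, 0]
    - [-16.6, 20.6, 0]
    - [-14.6, 22, 0]
    - [-12.5, 23.2, 0]
    - [-10.4, 24.3, 0]
    - [-8.1, 25.1, 0]
    - [-5.8, 25.8, 0]
    - [-3.4, 26.1, 0]
    - [0, 0, 0]
    - [0, 0, 0]
  spin: [0.0913, 0.0913, 0.0913, 0.0913, 0.0913, 0.0913, 0.0913, 0.0913, 0.0913, 0.0913, 0.0913, 0.0913, 0.0913, 0.0913, 0, 0]
  gripper: 0

```text
clock: 18.15
tcp_pos: [539.5, -312.2, 197.6]
tcp_rot: [-0.0, 1.0, -0.001, -0.0]
force: [-0.1, 0.1, -0.0]
width: 85.4
```

```bash
python3 - <<'E'
from h import *
from cell import status
s=status.observe(); print(s['tcp_pos'],np.degrees(yaw_of(s['tcp_rot'])),s['force'],s['width'])
c=grab('wrist','7'); cv2.imwrite('pics/wrist7.png',c['color'])
for n in ('wrist','scene','side'):
    if n!='wrist': c=grab(n,'7')
    if n=='side': crop(c,280,150,440,350,3,'s7.png')
    P=cloud(c); hsv=cv2.cvtColor(c['color'],cv2.COLOR_BGR2HSV).astype(int)
    H,S,V=hsv[...,0],hsv[...,1],hsv[...,2]; Z=P[...,2]; ok=c['depth']>0
    bx=(P[...,0]>430)&(P[...,0]<570)&(P[...,1]>-390)&(P[...,1]<-250)
    m=ok&bx&(H>20)&(H<34)&(S>150)&(Z>106)&(Z<152); q=P[m]
    if len(q): print(n,'handle',len(q),q.mean(0).round(1),np.percentile(q,[3,97],axis=0).round(1).tolist(),'top',q[q[:,2]>145].mean(0).round(1))
    m=ok&bx&((H<5)|(H>175))&(S>150)&(Z>98)&(Z<103); q=P[m][:,:2]
    if len(q)>5: 
        print(n,'wheel',len(q),cv2.minEnclosingCircle(q.astype(np.float32)))
    ex=np.array([.958,-.287]);ey=np.array([.287,.958])
    A=P[...,:2]@ex; B=P[...,:2]@ey
    m=ok&(H>100)&(H<125)&(S>130)&(A>480)&(A<620)&(B>85)&(B<256)&(Z>50); q=np.c_[A[m],B[m],Z[m]]
    if len(q)>20:
        co=np.linalg.lstsq(np.c_[q[:,:2],np.ones(len(q))],q[:,2],rcond=None)[0]; print(n,'lid',len(q),co.round(4),np.percentile(q,[1,99],axis=0).round(1).tolist(), np.median(q[:,2]))
E
```

```text
[ 539.49571917 -312.16365008  197.55173615] -0.14323640943190571 [-0.08011566  0.08070899 -0.00891208] 85.4358648782732
wrist handle 765 [ 538.6 -305.7  139.1] [[530.8, -315.0, 110.3], [546.4, -300.2, 148.2]] top [ 538.6 -308.3  147. ]
wrist wheel 3998 ((495.503662109375, -319.31719970703125), 50.27162170410156)
scene handle 40 [ 547.2 -307.1  127.9] [[544.9, -311.9, 108.5], [550.2, -301.5, 146.9]] top [ 547.8 -302.3  146.8]
scene wheel 214 ((499.11468505859375, -317.19989013671875), 50.666202545166016)
scene lid 2137 [-3.70000e-03 -1.10000e-03  8.09545e+01] [[485.6, 89.6, 74.4], [610.0, 255.0, 81.7]] 78.79877795588459
side handle 162 [ 536.3 -312.8  133.5] [[529.8, -317.4, 108.9], [545.2, -302.8, 149.5]] top [ 537.7 -309.3  147.8]
side wheel 637 ((494.90948486328125, -320.6230773925781), 50.36981964111328)
side lid 1423 [-1.5000e-03  7.0000e-04  7.9035e+01] [[485.1, 87.0, 74.9], [608.1, 252.7, 81.6]] 78.34113885975773
```

View pics/wrist7.png

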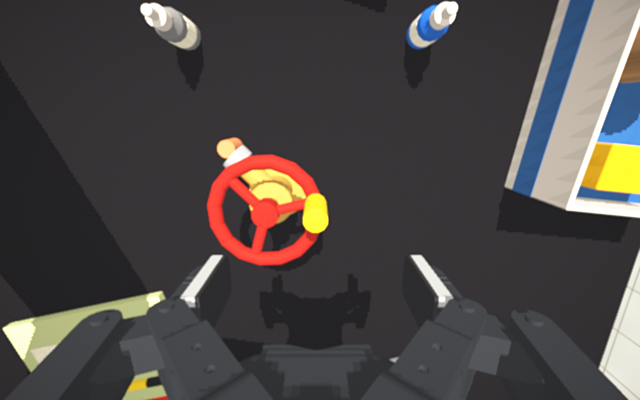

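View pics/s7.png

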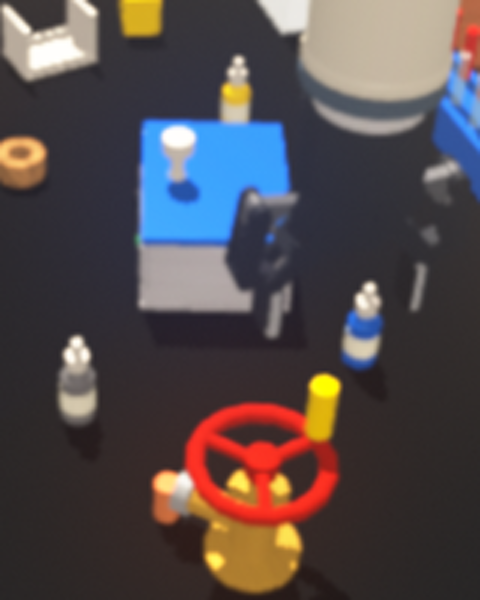

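Lid is flat and shut (top z≈78.5). The handle is at wrist px (315,213), world ≈(539.5,-308), and the wheel centre is ≈(496,-319). Gripping the handle.

```bash
python3 -c "
from h import *
plan([(539.5,-308.3,150,0,3),(539.5,-308.3,110,0,4)])"
```

```text
{"travel":[[-0.1,-0.6,16.0],[-0.0,-0.6,16.0],[-0.1,-0.6,15.9],[0.0,-0.0,10.0],[0.0,-0.0,10.0],[0.0,-0.0,10.0],[0.0,-0.0,10.0]],"spin":[0.0002,0.0002,0.0002,-0.0,-0.0,-0.0,-0.0]} rows 7 maxn 16.0 end [ 539.5 -308.3  110. ] -0.01
```

Emit:
play_rows:
  travel:
    - [0, -0.6, 16]
    - [0, -0.6, 16]
    - [0, -0.6, 16]
    - [0, 0, 10]
    - [0, 0, 10]
    - [0, 0, 10]
    - [0, 0, 10]
    - [0, 0, 0]
    - [0, 0, 0]
  spin: [0, 0, 0, 0, 0, 0, 0, 0, 0]

```text
clock: 19.05
tcp_pos: [539.6, -309.0, 110.0]
tcp_rot: [-0.0, 1.0, -0.0, -0.0]
force: [0.6, -0.4, 0.5]
width: 85.0
```

Emit:
play_rows:
  travel:
    - [0, 0, 0]
    - [0, 0, 0]
    - [0, 0, 0]
    - [0, 0, 0]
    - [0, 0, 0]
    - [0, 0, 0]
    - [0, 0, 0]
    - [0, 0, 0]
    - [0, 0, 0]
    - [0, 0, 0]
  spin: [0, 0, 0, 0, 0, 0, 0, 0, 0, 0]
  gripper: 255
  force: 40

```text
clock: 19.88
tcp_pos: [538.9, -309.4, 110.9]
tcp_rot: [0.0, 1.0, -0.0, -0.001]
force: [-4.4, -0.6, 5.8]
width: 17.0
```

```bash
python3 - <<'E'
from h import *
from cell import status
s=status.observe(); print(s['tcp_pos'],np.degrees(yaw_of(s['tcp_rot'])),s['force'],s['width'])
C=np.array([496.,-319.]); v=s['tcp_pos'][:2]-C; print(np.hypot(*v),np.degrees(np.arctan2(v[1],v[0])))
E
```

```text
[ 538.94620577 -309.39618002  110.85232393] -0.04901798267365625 [-4.36348632 -0.59816711  5.80003227] 16.980023366346256
44.006930682982656 12.605343773209313
```

```bash
cat >> h.py <<'E'
def crank(a0,step,n,r=45,off=(0,0)):
    a=np.radians(a0+step*np.arange(n+1)); p=r*np.c_[np.cos(a),-np.sin(a)]
    p=np.round(p,1); p[0]-=np.round(off,1)
    print(json.dumps([[round(x,1),round(y,1),0] for x,y in np.diff(p,axis=0)]).replace(' ',''))
E
python3 -c "
from h import *
crank(13,10,8)
crank(93,15,20);crank(33,15,20)"
```

```text
[[-2.4,-7.5,0],[-3.7,-6.9,0],[-4.8,-6.2,0],[-5.8,-5.2,0],[-6.7,-4.2,0],[-7.2,-2.9,0],[-7.7,-1.7,0],[-7.9,-0.2,0]]
[[-11.5,2.1,0],[-10.6,5.1,0],[-8.9,7.6,0],[-6.7,9.7,0],[-3.9,11.0,0],[-0.9,11.8,0],[2.1,11.5,0],[5.1,10.6,0],[7.6,8.9,0],[9.7,6.7,0],[11.0,3.9,0],[11.8,0.9,0],[11.5,-2.1,0],[10.6,-5.1,0],[8.9,-7.6,0],[6.7,-9.7,0],[3.9,-11.0,0],[0.9,-11.8,0],[-2.1,-11.5,0],[-5.1,-10.6,0]]
[[-7.6,-8.9,0],[-9.7,-6.7,0],[-11.0,-3.9,0],[-11.8,-0.9,0],[-11.5,2.1,0],[-10.6,5.1,0],[-8.9,7.6,0],[-6.7,9.7,0],[-3.9,11.0,0],[-0.9,11.8,0],[2.1,11.5,0],[5.1,10.6,0],[7.6,8.9,0],[9.7,6.7,0],[11.0,3.9,0],[11.8,0.9,0],[11.5,-2.1,0],[10.6,-5.1,0],[8.9,-7.6,0],[6.7,-9.7,0]]
```

Emit:
play_rows:
  travel:
    - [-2.4, -7.5, 0]
    - [-3.7, -6.9, 0]
    - [-4.8, -6.2, 0]
    - [-5.8, -5.2, 0]
    - [-6.7, -4.2, 0]
    - [-7.2, -2.9, 0]
    - [-7.7, -1.7, 0]
    - [-7.9, -0.2, 0]
    - [0, 0, 0]
  spin: [0, 0, 0, 0, 0, 0, 0, 0, 0]

```text
clock: 20.63
tcp_pos: [492.6, -274.5, 110.9]
tcp_rot: [0.0, 1.0, -0.001, 0.0]
force: [-0.6, -1.6, 3.7]
width: 16.9
```

```bash
python3 - <<'E'
from h import *
from cell import status
s=status.observe(); print(s['tcp_pos'],s['force'],s['moment'],s['width'])
C=np.array([496.,-319.]); v=s['tcp_pos'][:2]-C; print(np.hypot(*v),np.degrees(np.arctan2(v[1],v[0])))
c=grab('side','8'); crop(c,290,200,450,360,4,'s8.png')
E
```

```text
[ 492.55905934 -274.54498853  110.86590771] [-0.56928545 -1.59672078  3.67432279] [-0.3090781   0.15509901 -0.02920487] 16.94140760587264
44.587981761893985 94.42602659669205
```

View pics/s8.png

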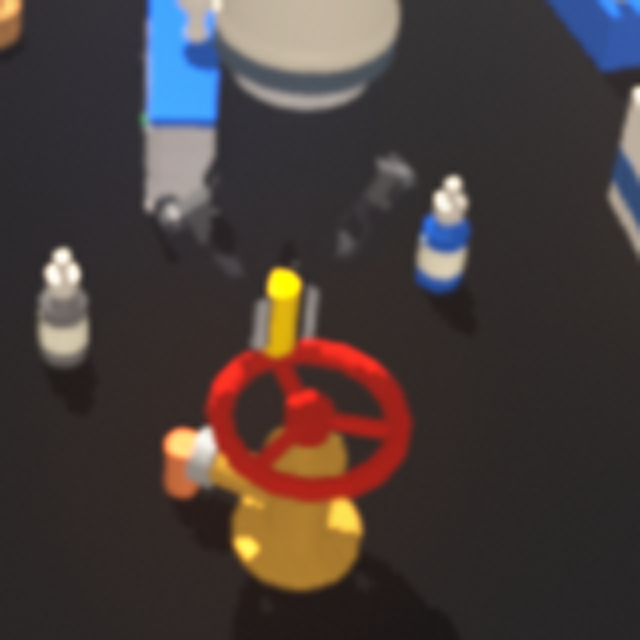

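Cranking works with low forces (~2 N). Continuing.

Emit:
play_rows:
  travel:
    - [-11.5, 2.1, 0]
    - [-10.6, 5.1, 0]
    - [-8.9, 7.6, 0]
    - [-6.7, 9.7, 0]
    - [-3.9, 11, 0]
    - [-0.9, 11.8, 0]
    - [2.1, 11.5, 0]
    - [5.1, 10.6, 0]
    - [7.6, 8.9, 0]
    - [9.7, 6.7, 0]
    - [0, 0, 0]
  spin: [0, 0, 0, 0, 0, 0, 0, 0, 0, 0, 0]

```text
clock: 21.6
tcp_pos: [476.6, -360.6, 110.9]
tcp_rot: [0.0, 1.0, -0.001, 0.001]
force: [0.1, -3.9, 7.7]
width: 16.9
```

Emit:
play_rows:
  travel:
    - [11, 3.9, 0]
    - [11.8, 0.9, 0]
    - [11.5, -2.1, 0]
    - [10.6, -5.1, 0]
    - [8.9, -7.6, 0]
    - [6.7, -9.7, 0]
    - [3.9, -11, 0]
    - [0.9, -11.8, 0]
    - [-2.1, -11.5, 0]
    - [-5.1, -10.6, 0]
    - [0, 0, 0]
  spin: [0, 0, 0, 0, 0, 0, 0, 0, 0, 0, 0]

```text
clock: 22.52
tcp_pos: [531.6, -293.2, 110.9]
tcp_rot: [-0.0, 1.0, -0.0, -0.001]
force: [-3.4, -1.4, 5.7]
width: 17.2
```

```bash
python3 - <<'E'
from h import *
from cell import status
s=status.observe(); print(s['tcp_pos'],s['force'],s['moment'],s['width'])
C=np.array([495.6,-319.2]); v=s['tcp_pos'][:2]-C; print(np.hypot(*v),np.degrees(np.arctan2(v[1],v[0])))
crank(33,10,20); crank(233,10,20)
E
```

```text
[ 531.62206164 -293.20847457  110.8546514 ] [-3.39886999 -1.3776479   5.71832431] [-2.61671808e-01  6.53311435e-01 -5.80696261e-04] 17.248287030861256
44.42013416506633 35.812130427214306
[[-4.8,-6.2,0],[-5.8,-5.2,0],[-6.7,-4.2,0],[-7.2,-2.9,0],[-7.7,-1.7,0],[-7.9,-0.2,0],[-7.7,1.1,0],[-7.5,2.4,0],[-6.9,3.7,0],[-6.2,4.8,0],[-5.2,5.8,0],[-4.2,6.7,0],[-2.9,7.2,0],[-1.7,7.7,0],[-0.2,7.9,0],[1.1,7.7,0],[2.4,7.5,0],[3.7,6.9,0],[4.8,6.2,0],[5.8,5.2,0]]
[[6.7,4.2,0],[7.2,2.9,0],[7.7,1.7,0],[7.9,0.2,0],[7.7,-1.1,0],[7.5,-2.4,0],[6.9,-3.7,0],[6.2,-4.8,0],[5.2,-5.8,0],[4.2,-6.7,0],[2.9,-7.2,0],[1.7,-7.7,0],[0.2,-7.9,0],[-1.1,-7.7,0],[-2.4,-7.5,0],[-3.7,-6.9,0],[-4.8,-6.2,0],[-5.8,-5.2,0],[-6.7,-4.2,0],[-7.2,-2.9,0]]
```

Emit:
play_rows:
  travel:
    - [-4.8, -6.2, 0]
    - [-5.8, -5.2, 0]
    - [0, 0, 0]
  spin: [0, 0, 0]

```text
clock: 22.77
tcp_pos: [521.3, -282.9, 110.8]
tcp_rot: [0.0, 1.0, -0.0, -0.001]
force: [-4.1, -2.8, 7.1]
width: 16.8
```

```bash
python3 - <<'E'
from h import *
crank(53,6,20);crank(173,6,20)
E
```

```text
[[-3.9,-2.7,0],[-4.2,-2.2,0],[-4.3,-1.7,0],[-4.6,-1.3,0],[-4.6,-0.9,0],[-4.7,-0.3,0],[-4.7,0.2,0],[-4.7,0.6,0],[-4.6,1.2,0],[-4.4,1.6,0],[-4.2,2.0,0],[-4.0,2.5,0],[-3.7,2.9,0],[-3.4,3.3,0],[-3.0,3.6,0],[-2.7,3.9,0],[-2.2,4.2,0],[-1.7,4.3,0],[-1.3,4.6,0],[-0.9,4.6,0]]
[[-0.3,4.7,0],[0.2,4.7,0],[0.6,4.7,0],[1.2,4.6,0],[1.6,4.4,0],[2.0,4.2,0],[2.5,4.0,0],[2.9,3.7,0],[3.3,3.4,0],[3.6,3.0,0],[3.9,2.7,0],[4.2,2.2,0],[4.3,1.7,0],[4.6,1.3,0],[4.6,0.9,0],[4.7,0.3,0],[4.7,-0.2,0],[4.7,-0.6,0],[4.6,-1.2,0],[4.4,-1.6,0]]
```

Emit:
play_rows:
  travel:
    - [-3.9, -2.7, 0]
    - [-4.2, -2.2, 0]
  spin: [0, 0]

```text
clock: 22.93
tcp_pos: [514.5, -278.9, 110.8]
tcp_rot: [0.001, 1.0, -0.0, 0.0]
force: [0.1, -4.1, 5.4]
width: 17.0
```

Emit:
play_rows:
  travel:
    - [-4.3, -1.7, 0]
    - [-4.6, -1.3, 0]
  spin: [0, 0]

```text
clock: 23.1
tcp_pos: [505.8, -275.7, 110.8]
tcp_rot: [0.0, 1.0, -0.0, 0.0]
force: [0.0, -4.4, 5.6]
width: 16.9
```

Emit:
play_rows:
  travel:
    - [-4.6, -0.9, 0]
    - [-4.7, -0.3, 0]
  spin: [0, 0]

```text
clock: 23.27
tcp_pos: [496.7, -274.5, 110.9]
tcp_rot: [0.0, 1.0, -0.0, 0.001]
force: [1.2, -2.8, 5.8]
width: 17.0
```

Emit:
play_rows:
  travel:
    - [-4.7, 0.2, 0]
    - [-4.7, 0.6, 0]
  spin: [0, 0]

```text
clock: 23.43
tcp_pos: [487.4, -275.1, 110.9]
tcp_rot: [0.0, 1.0, -0.001, 0.001]
force: [1.7, -2.5, 5.4]
width: 17.0
```

Emit:
play_rows:
  travel:
    - [-4.6, 1.2, 0]
    - [-4.4, 1.6, 0]
  spin: [0, 0]

```text
clock: 23.6
tcp_pos: [478.3, -277.7, 110.9]
tcp_rot: [0.0, 1.0, -0.001, 0.001]
force: [1.3, -1.1, 7.3]
width: 17.0
```

Emit:
play_rows:
  travel:
    - [-4.2, 2, 0]
    - [-4, 2.5, 0]
  spin: [0, 0]

```text
clock: 23.77
tcp_pos: [470.0, -282.0, 110.8]
tcp_rot: [-0.0, 1.0, -0.001, 0.001]
force: [0.9, -0.3, 5.7]
width: 16.9
```

Emit:
play_rows:
  travel:
    - [-3.7, 2.9, 0]
    - [-3.4, 3.3, 0]
  spin: [0, 0]

```text
clock: 23.93
tcp_pos: [462.8, -288.0, 110.8]
tcp_rot: [-0.0, 1.0, -0.001, 0.0]
force: [0.8, 0.8, 8.0]
width: 16.9
```

Emit:
play_rows:
  travel:
    - [-3, 3.6, 0]
    - [-2.7, 3.9, 0]
  spin: [0, 0]

```text
clock: 24.1
tcp_pos: [456.9, -295.5, 110.8]
tcp_rot: [-0.0, 1.0, -0.001, 0.0]
force: [0.0, 1.8, 9.0]
width: 17.1
```

Emit:
play_rows:
  travel:
    - [-2.2, 4.2, 0]
    - [-1.7, 4.3, 0]
  spin: [0, 0]

```text
clock: 24.27
tcp_pos: [452.8, -303.9, 110.8]
tcp_rot: [-0.001, 1.0, -0.001, -0.0]
force: [-0.8, 1.2, 10.3]
width: 16.9
```

Emit:
play_rows:
  travel:
    - [-1.3, 4.6, 0]
    - [-0.9, 4.6, 0]
  spin: [0, 0]

```text
clock: 24.43
tcp_pos: [452.1, -307.4, 110.4]
tcp_rot: [-0.006, 1.0, -0.003, 0.001]
force: [19.0, 46.5, 14.6]
width: 17.0
```

Emit:
play_rows:
  travel:
    - [0, 0, 0]
    - [0, 0, 0]
  spin: [0, 0]

```text
clock: 24.6
tcp_pos: [452.3, -307.5, 110.5]
tcp_rot: [-0.005, 1.0, -0.002, 0.001]
force: [13.2, 32.9, 12.5]
width: 16.9
```

```bash
python3 - <<'E'
from h import *
from cell import status
s=status.observe(); print(s['tcp_pos'],s['force'],s['moment'],s['width'])
c=grab('side','9'); crop(c,290,200,450,360,4,'s9.png')
c=grab('scene','9'); crop(c,130,120,290,240,4,'a9.png')
E
```

```text
[ 452.295452   -307.54521481  110.46138652] [13.16800017 32.88222564 12.52900381] [ 5.05014746 -2.24260617 -0.05825226] 16.928228765310518
```

View pics/s9.png

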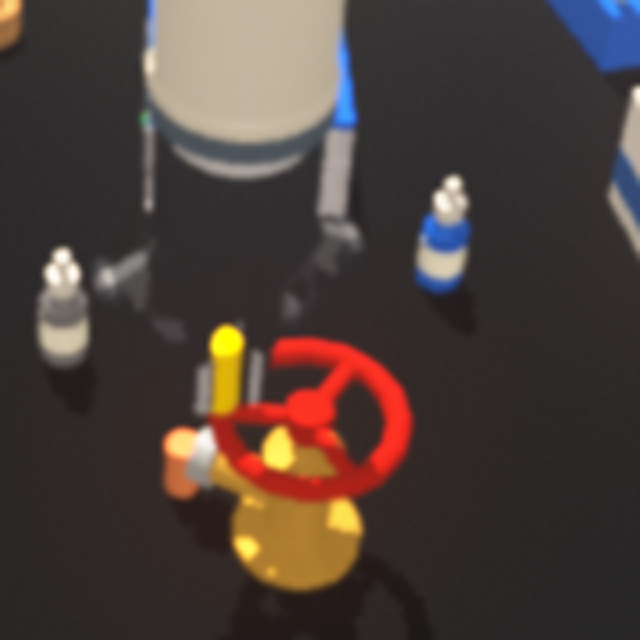

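Hard stop felt at handle angle ≈165° (33–46 N held, no progress). Turning back 90°.

```bash
python3 - <<'E'
from h import *
crank(173,-7,14)
E
```

```text
[[1.0,-5.4,0],[1.7,-5.2,0],[2.3,-5.0,0],[2.8,-4.7,0],[3.5,-4.3,0],[3.9,-3.9,0],[4.3,-3.3,0],[4.8,-2.8,0],[5.0,-2.2,0],[5.3,-1.5,0],[5.4,-1.0,0],[5.5,-0.2,0],[5.5,0.4,0],[5.3,1.1,0]]
```

Emit:
play_rows:
  travel:
    - [1, -5.4, 0]
    - [1.7, -5.2, 0]
    - [2.3, -5, 0]
    - [2.8, -4.7, 0]
    - [3.5, -4.3, 0]
    - [3.9, -3.9, 0]
    - [4.3, -3.3, 0]
    - [4.8, -2.8, 0]
    - [5, -2.2, 0]
    - [5.3, -1.5, 0]
    - [5.4, -1, 0]
    - [5.5, -0.2, 0]
    - [5.5, 0.4, 0]
    - [5.3, 1.1, 0]
    - [0, 0, 0]
  spin: [0, 0, 0, 0, 0, 0, 0, 0, 0, 0, 0, 0, 0, 0, 0]

```text
clock: 25.95
tcp_pos: [507.5, -278.7, 110.6]
tcp_rot: [0.002, 1.0, 0.0, -0.0]
force: [-3.2, -15.6, 4.3]
width: 16.9
```

```bash
python3 - <<'E'
from h import *
from cell import status
s=status.observe(); print(s['tcp_pos'],s['force'],s['width'])
C=np.array([495.6,-319.2]); v=s['tcp_pos'][:2]-C; print(np.hypot(*v),np.degrees(np.arctan2(v[1],v[0])))
v=np.array([452.3,-307.5])-C; print(np.hypot(*v),np.degrees(np.arctan2(v[1],v[0])))
E
```

```text
[ 507.51980623 -278.72006733  110.60626002] [ -3.18106159 -15.55072271   4.31856776] 16.860032500317715
42.19842094043641 73.59229665511916
44.852870588179755 164.87932558561351
```

Emit:
play_rows:
  travel:
    - [0, 1.5, 0]
    - [0, 0, 0]
  spin: [0, 0]

```text
clock: 26.12
tcp_pos: [507.3, -278.8, 110.6]
tcp_rot: [0.001, 1.0, -0.001, -0.0]
force: [-0.7, -8.8, 5.0]
width: 16.8
```

Emit:
play_rows:
  travel:
    - [0, 0, 0]
    - [0, 0, 0]
    - [0, 0, 0]
    - [0, 0, 0]
    - [0, 0, 0]
    - [0, 0, 0]
    - [0, 0, 0]
    - [0, 0, -15]
    - [0, 0, -25]
    - [0, 0, -30]
    - [0, 0, -30]
    - [0, 0, -20]
    - [0, 0, 0]
    - [0, 0, 0]
  spin: [0, 0, 0, 0, 0, 0, 0, 0, 0, 0, 0, 0, 0, 0]
  gripper: 0

```text
clock: 27.28
tcp_pos: [508.2, -277.5, 231.5]
tcp_rot: [0.001, 1.0, -0.0, 0.001]
force: [0.5, 0.8, -0.7]
width: 85.3
```

```bash
python3 - <<'E'
from h import *
from cell import status
s=status.observe(); print(s['clock'],s['tcp_pos'],s['force'],s['width'])
for n in ('wrist','scene','side'):
    c=grab(n,'10')
    if n!='wrist': cv2.imwrite(f'pics/{n}10.png',c['color'])
    P=cloud(c); hsv=cv2.cvtColor(c['color'],cv2.COLOR_BGR2HSV).astype(int)
    H,S,V=hsv[...,0],hsv[...,1],hsv[...,2]; Z=P[...,2]; ok=c['depth']>0
    bx=(P[...,0]>430)&(P[...,0]<570)&(P[...,1]>-390)&(P[...,1]<-250)
    m=ok&bx&(H>20)&(H<34)&(S>150)&(Z>106)&(Z<152); q=P[m]; t=q[q[:,2]>145].mean(0)
    v=t[:2]-np.array([496,-319]); print(n,'handle top',t.round(1),np.hypot(*v),np.degrees(np.arctan2(v[1],v[0])))
    A=P[...,:2]@np.array([.958,-.287]); B=P[...,:2]@np.array([.287,.958])
    m=ok&(H>100)&(H<125)&(S>130)&(A>485)&(A<610)&(B>85)&(B<256)&(Z>50); q=np.c_[A[m],B[m],Z[m]]
    if len(q)>20: print(n,'lid',np.linalg.lstsq(np.c_[q[:,:2],np.ones(len(q))],q[:,2],rcond=None)[0].round(4),np.median(q[:,2]))
E
```

```text
27.2833 [ 508.15917762 -277.50625769  231.52558291] [ 0.4743841   0.82264921 -0.68864822] 85.25352174804114
wrist handle top [ 507.3 -275.8  147. ] 44.63931620250478 75.37159860322295
scene handle top [ 517.2 -275.3  145.5] 48.538992324167076 64.1102820911805
scene lid [-3.00000e-03 -6.00000e-04  8.06009e+01] 78.88261646860718
side handle top [ 508.1 -277.   148. ] 43.75638249265036 73.90766563211041
side lid [1.10000e-03 1.90000e-03 7.74222e+01] 78.28602769892518
```

View pics/side10.png

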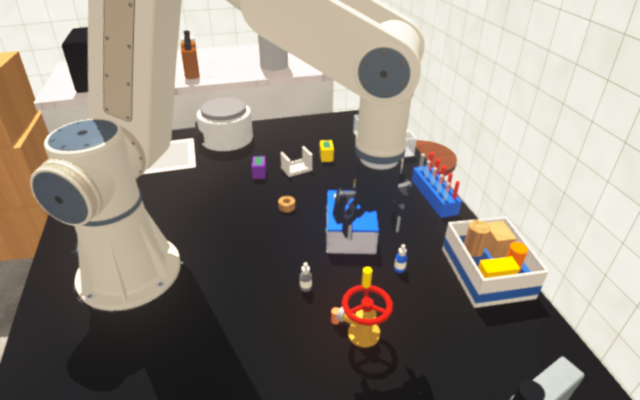

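View pics/scene10.png

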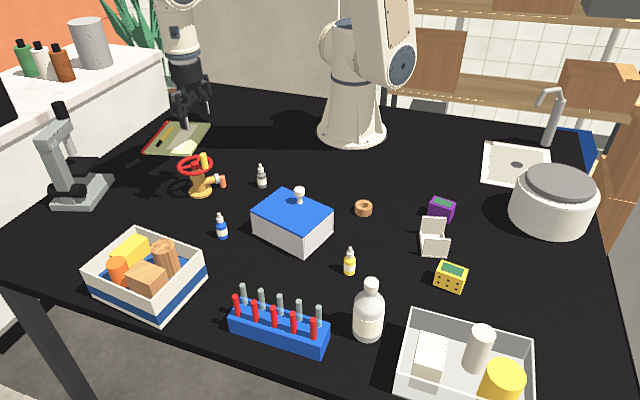

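```bash
python3 - <<'E'
from h import *
for n in ('side9','side10','side8','side7'):
    c=load(n); P=cloud(c); hsv=cv2.cvtColor(c['color'],cv2.COLOR_BGR2HSV).astype(int); H,S=hsv[...,0],hsv[...,1]; Z=P[...,2]
    bx=(P[...,0]>430)&(P[...,0]<570)&(P[...,1]>-390)&(P[...,1]<-250)
    q=P[bx&(H>20)&(H<34)&(S>150)&(Z>145)&(Z<152)]; t=q.mean(0); v=t[:2]-np.array([494.9,-320.6]); print(n,t.round(1),np.hypot(*v).round(1),np.degrees(np.arctan2(v[1],v[0])).round(1))
from cell import r
r.close_job()
E
```

```text
side9 [ 454.7 -306.4  147.7] 42.6 160.5
side10 [ 508.1 -277.   148. ] 45.6 73.1
side8 [ 494.3 -276.6  148. ] 44.0 90.8
side7 [ 537.7 -309.3  147.8] 44.3 14.8
the job is handed in; nothing more can be done
```

I carried out all the steps in one attempt, and the job was handed in at about 27 s of the 72 s allowed; it reports no verdict.

- **Cassette:** I took it from the holder by its long faces, set it down on the bench and took it again by its ends. I then lowered it into the front slot until the floor took the load, and let go. The last view before shutting the lid showed it upright, within about 1 mm of the slot's middle, with its top at 54 mm as expected.
- **Lid:** I pushed it down from behind and pressed it onto the rim. The last checks show it flat, with its top at about 78.5 mm, so it is shut.
- **Valve:** I cranked the handle about 510° anticlockwise until it stopped hard, with 33–46 N held and no further movement. I then turned it back about 87–91° by the arm and side-camera readings, and let go. The handle slid 2–3 mm along the finger pads at the stop, which is well within the allowed margin.
- **Bystanders:** the dropper bottles and tape roll look unmoved in the last pictures. I judged that by eye and did not measure it.

One reading disagreed: the scene camera put the handle about 10° lower than the other two views, which agree with the arm's own position. It sees that handle from a shallow side angle. Even if it were right, the quarter turn back would still be within tolerance.

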